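Put the fish painting up on the table easel

TASK

Put the fish painting from the canvas rack up on the table easel: raise the easel's red sliding clamp clear, stand the canvas right way up on the ledge with the fish facing outward, centred under the clamp and leaning back flat against the uprights, then bring the clamp down snugly onto its top edge and let go of everything. Set the canvas down on the ledge rather than dropping it, and leave the other canvases, the jars and the rest of the table as they are.

Things in the scene. Friction and masses are not known exactly. Their poses are not given: they have to be found in the camera images.
- painting: The painting to put up: a stretched canvas 200 mm wide (y), 150 tall (z), 18 thick (x), about 0.17 kg. White fish on dark teal; its edges are dark teal too, so it is told from above. Origin at the centre of its underside, z up the picture; the painted face looks along -x, bare stretcher bars on the +x side. Starts right way up on its long edge in one of the rack's three slots.
- painting_face (a point): Centre of the painted face: 9 mm along -x and 75 mm along +z from the painting's origin.
- canvas_red: Another canvas of the same size and axes, cream edges, two red shapes; in another slot of the rack, same way round; to be left alone.
- canvas_yellow: Another canvas of the same size and axes, yellow edges, a landscape; in another slot of the rack, same way round; to be left alone.
- rack: Plywood rack fixed to the table, base 190 x 170 x 16 mm, origin under its centre. Three slots along its x at -62, 0, +62 mm; canvases stand on the base (16 mm up), their axes parallel to the rack's, with a clear 44 mm between neighbours. Each is kept upright by four 8 mm dowels that reach 65 mm above the table, with 2.5 mm play each side.
- easel: Wooden table easel fixed to the table; origin on the table under the middle of the ledge's back edge; front looks along -x, uprights lean back to +x by 0.28 rad. Feet run along x from -65 to +135 mm at y = +-85 mm. Its two uprights are 18 mm wide, at y = +-55 mm, and end 92 mm above the ledge (measured along them), 26 mm deep; the clamp's 24 mm wide slide runs between them.
- easel_rest: The easel's sloped rest. Origin on the ledge's top at the middle of its back edge, 62 mm above the table; z up along the uprights, y along the ledge, -x outward; plane x = 0 is the face a canvas leans on. Ledge 220 mm long, 34 deep (x -34 to 0), with a lip 8 mm high at x -40 to -34. A canvas in place has its origin at x = -9 mm, y = z = 0 here, axes parallel.
- clamp (a joint): Height of the clamp's slide, m, 0 (bottom) to 0.11 (top), growing upward along easel_rest's z. The underside of the clamp's lip is 95 mm + this above the ledge, so 0.055 is down on a 150 mm canvas; it starts lower than that. Wooden slide held by about 4 N of friction, stays where it is left, 0.09 kg.
- clamp_lip (a point): Middle of the underside of the clamp's lip, 9 mm in front of the rest's face. Above it is the clamp's red head, 30 mm wide (y), 40 tall, from 34 mm in front of the face to 12 behind; nothing stands above it. A tooth hangs 6.5 mm down from the lip's front edge (28 to 34 mm in front of the face) to catch the front of a canvas.
- brush_jar: Grey pot of brushes, 70 mm across, brushes up to 275 mm high; loose, stands off one end of the easel (either one). Origin under its centre.
- paint_tin: Orange-banded tin, 72 mm across, 62 mm high; loose, off the other end of the easel. Origin under its centre.
- glue_bottle: Green bottle with red cap, 54 mm across, 130 mm high, loose, beside the rack. Origin under its centre.
- paint_jar: Jar with blue cap, 68 mm across, 75 mm high, loose. Origin under its centre.
- tape_roll: Roll of tape lying flat, 92 mm across, 30 mm high, loose. Origin under its centre.
- wood_sole: Flat wooden shoe-sole shape, 180 x 72 x 12 mm, loose. Origin under its middle, x along it.
Mind the look-alikes: they are no part of the job. What is meant by the painting is not blue or purple, and is the larger of those in its own colour.

How it is judged (in metres and radians):
On the way, in this order (a step that is already met when the one before it is completed fails the run):
1. the clamp has been raised clear of a canvas's height (value of joint clamp above 0.062 m), for 0.1 s.
2. the painting stands in its place on the ledge (y of painting in the frame of easel_rest between -0.02 and 0.02 m and z of painting in the frame of easel_rest between -0.004 and 0.004 m and x of painting in the frame of easel_rest between -0.016 and -0.005 m and x of painting_face in the frame of easel_rest between -0.026 and -0.013 m and z of painting_face in the frame of easel_rest between 0.07 and 0.08 m and angle between the y axis of painting and the y axis of easel_rest, either way round below 0.06 rad and angle between the z axis of painting and the z axis of easel_rest, either way round below 0.06 rad), for 0.2 s.
At the end, for the whole second after the job is handed in: The painting stands on the easel's ledge: underside within 4 mm of the ledge, centred within 20 mm, its back within about 4 mm of the face of the uprights and parallel to it within 0.06 rad, right way up, fish outward; the clamp's lip is down on its top edge within 3.5 mm; all at rest and released (all of step 2 and z of clamp_lip in the frame of painting between 0.146 and 0.1535 m and linear speed of painting below 0.02 m/s and contact force between the fingers and painting below 0.2 N and contact force between the fingers and easel below 0.2 N); the robot touches nothing.
It fails at once if the painting is dropped (let go and moving faster than 0.5 m/s) (contact force between the fingers and painting below 0.1 N and linear speed of painting above 0.5 m/s).
It fails at once if another canvas is moved by more than 30 mm or tipped (distance of any of canvas_red, canvas_yellow from where it was at the start of the episode above 0.03 m or angle between any of canvas_red, canvas_yellow's own z axis and vertical above 0.35 rad).
It fails at once if the brush jar or the tin is moved by more than 30 mm or tipped (distance of any of brush_jar, paint_tin from where it was at the start of the episode above 0.03 m or angle between any of brush_jar, paint_tin's own z axis and vertical above 0.35 rad).
It fails at once if the glue bottle, tape, paint jar or wooden sole is moved by more than 30 mm or tipped (distance of any of glue_bottle, tape_roll, paint_jar, wood_sole from where it was at the start of the episode above 0.03 m or angle between any of glue_bottle, tape_roll, paint_jar, wood_sole's own z axis and vertical above 0.35 rad).
It also fails if it takes over 56 s, if anything falls off the work surface, if the arm or the gripper's body presses on something with over 40 N, if the wrist force passes 120 N, or if a joint passes its speed limit or range.

ROBOT

A 6-joint arm with a two-finger parallel gripper is mounted at the origin on the work surface. World frame = base frame: x ahead of the robot, y to its left, z up, the work surface at z = 0. Lengths are in m, angles in degrees, forces in N, time in s.
With the tool pointing down it reaches from about 0.35 to 0.875 m from the base axis. Payload 4.2 kg.
Tool frame: the origin (TCP) lies midway between the tips of the shut fingers; the grasp point (between the pads) lies 19 mm behind it; z points along the fingers, y is the line along which they close (so a half turn about z gives the same grasp; the last joint's range is limited). The gripper opens to 87 mm and grips with 3 to 60 N. Pads are 19 mm wide; open, the fingers measure 117 mm over their backs; the gripper's body (75 mm by 190 mm) begins 51 mm behind the grasp point.
Start: joints at [83.171, 22.042, 0.453, 0, -68.411, -14.817], TCP at [0.231, 0.581, 0.223] pointing down, gripper open.
Joint ranges: [-179.83, 179.83], [-69.29, 118.12], [-61.27, 80.66], [-181.25, 117.63], [-171.15, -9.14], [-177.46, 177.46]. Speed limits (degrees/s): [159.86, 159.86, 180, 180, 180, 180].

INTERFACE

Orientations are given as a 3x3 rotation matrix whose columns are the frame's x, y, z axes.
In Python, from station import sense, capture, camera_params, finish_job gives the robot as it stands.
- The arm moves only by the tool drive_tool, never from a script. Its argument "rows" is a list of rows, each an object of numbers: "tx", "ty", "tz": the shift along the tool's x, y, z in cm; "ax", "ay", "az": the turn, a rotation vector about the tool's x, y, z in rad; "claw": the finger opening in cm, from 0 to 8.7. In form: [{"tx": .., "ty": .., "tz": .., "ax": .., "ay": .., "az": .., "claw": ..}, ...]. A call has 1 to 10 rows; each row shifts and turns the commanded pose from where the row before left it, along the tool's axes as they then stand; what a row does not reach is not made up. A row lasts 1/12 s, in which the tool goes at most 41.7 mm and 7.16 degrees, less where a joint would pass 70% of its speed; a pose out of reach is approached as far as the arm can. A call with a gripper value outside its range is refused whole. The fingers move at their own pace and stop on an object; the grip force is fixed at half the most. Time passes only in rows, so rows that do not move let the fingers close. It gives the time, the measured TCP pose, the force, the opening and the grip force at its end, in the units of the state.
- sense(): the state, without advancing time (a new reading comes with each control period).
- capture(name): name is "scene" or "side" or "wrist"; returns (picture, depth): 420x560x3 uint8, red, green, blue; 420x560 float32, m along the optical axis (not along the pixel's ray), 0 where there is no reading.
- camera_params(name): a dict with "intrinsics" (3x3 intrinsics, pixels), "k1" (the pictures are not rectified: a ray, as slopes to the right and down, at radius r is drawn at 1 + k1 r^2 times it, then the intrinsics apply), "R" (3x3) and "t" (3): a world point X has camera coordinates R X + t; the wrist camera has in their place "tool_from_camera" (4x4, takes a point from camera to tool coordinates, whose origin is the TCP and whose axes are the flange's). Camera axes: x right, y down, z forward; pixel columns grow to the right and rows downward; lengths in m; the calibration is good to about 2 mm. A picture is of the moment at which its call begins: read the wrist's pose just before it. camera_params takes no time and is no camera call.
- finish_job(): hands the job in; it is judged then, once.
The state is a dict: "time_s": time; "joints": joint angles; "joint_velocities": joint speeds; "effort": joint torques, N m; "tcp_pos": TCP position; "ee_rot": TCP orientation; "wrist_force": force on the tool from outside, world axes, zero at the start; "moment": the same for the moment, N m; "gripper_width": opening from 0.0 (shut) to 1.0 (fully open); "gripper_force": force on a finger pad.
Only numpy, scipy, OpenCV 4.12 (cv2) and the standard library are available. Lean on these libraries where they do the work, as an engineer would, in place of code of your own. Each camera call takes 0.05 s, during which the arm holds its last target. There are 200 camera calls.

## Working session

There is one attempt and no reset: what is moved stays moved. The work goes in short steps, Python scripts to look and compute and a tool call to move; the robot and the scene stay as the last step left them, time stands still between calls to the robot, and variables do not carry over. Pictures are saved under pics/ and viewed, at most 10 in all, crops included, and the job is handed in when it is done.

Besides the shell and the picture viewer there is one more tool, called in YAML: its name, and indented under it one key for each argument. drive_tool: Moves the arm, as the interface text tells. Its arguments: {"type":"object","properties":{"rows":{"type":"array"}},"required":["rows"]}

```bash
mkdir -p pics; cat > h.py <<'E'
import numpy as np, cv2
from station import sense, capture, camera_params, finish_job
E
python3 - <<'E'
from h import *
for n in ("scene","side"):
    p,d=capture(n); cv2.imwrite(f"pics/{n}0.png",p[:,:,::-1]); np.savez(f"{n}0.npz",p=p,d=d)
    c=camera_params(n); print(n,c)
print(camera_params("wrist")); print(sense())
E
```

```text
scene {'intrinsics': array([[537.78708262,   0.        , 280.68446132],
       [  0.        , 537.78708262, 208.7625326 ],
       [  0.        ,   0.        ,   1.        ]]), 'k1': -0.21165249545594692, 'R': array([[ 0.73880721,  0.67381086,  0.0119511 ],
       [ 0.38520068, -0.40767329, -0.82790273],
       [-0.55297771,  0.61626408, -0.56074436]]), 't': array([-0.40910677, -0.07011669,  1.9493599 ])}
side {'intrinsics': array([[464.12121019,   0.        , 287.12777509],
       [  0.        , 464.12121019, 213.28571412],
       [  0.        ,   0.        ,   1.        ]]), 'k1': -0.11589413562968, 'R': array([[ 0.92732281, -0.37342565, -0.02501372],
       [-0.22497736, -0.50277619, -0.83462644],
       [ 0.29909462,  0.77959565, -0.55024815]]), 't': array([-0.46532018,  0.23597537,  1.48397138])}
{'intrinsics': array([[308.21057678,   0.        , 281.40710872],
       [  0.        , 308.21057678, 206.86017659],
       [  0.        ,   0.        ,   1.        ]]), 'k1': 0.012538198039519001, 'tool_from_camera': array([[-2.22054121e-04, -9.67194716e-01, -2.54036084e-01,
         6.
[... 382 characters left out ...]
.84117185e+01, -1.48178973e+01]), 'joint_velocities': array([-0.02719175, -0.07123046,  0.08836932,  0.159052  , -0.01068256,
        0.12041315]), 'effort': array([ 1.23258571e-03, -3.91690743e+01,  1.87935555e+01,  4.23192054e+00,
        1.34764754e-02, -7.13417080e-05]), 'tcp_pos': array([0.23035413, 0.58042808, 0.22158989]), 'ee_rot': array([[ 9.29407935e-01, -3.69053559e-01, -6.01041948e-04],
       [-3.69054029e-01, -9.29406123e-01, -1.83916799e-03],
       [ 1.20139427e-04,  1.93115428e-03, -9.99998128e-01]]), 'wrist_force': array([ 0.22289063, -0.0885846 , -0.02357715]), 'moment': array([0.03115955, 0.02900099, 0.03725156]), 'gripper_force': 0.0, 'gripper_width': 1.0031002588362088}
```

View pics/scene0.png

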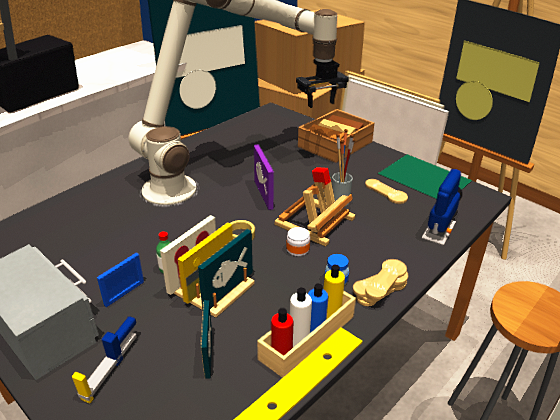

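View pics/side0.png

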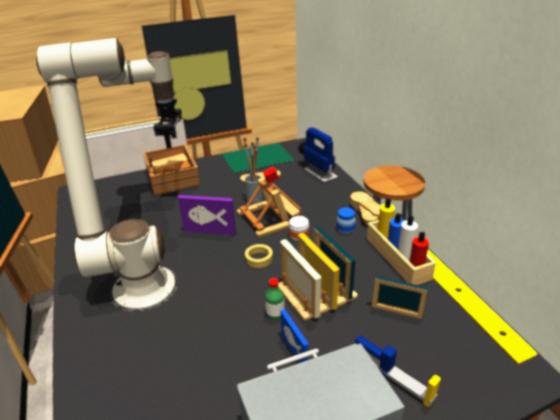

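The scene view shows the fish canvas in the outermost rack slot (~228,262), with red and yellow behind it. The easel with its red clamp head is at (320,175), the brush jar at (343,165) and the tin at (299,240). In the side view, the rack is at (318,272) and the clamp at (271,174).

```bash
cat >> h.py <<'E'
def rays(n,uv,T=None):
    c=camera_params(n); uv=np.asarray(uv,float).reshape(-1,1,2)
    s=cv2.undistortPoints(uv,c["intrinsics"],np.array([c["k1"],0,0,0,0.]))[:,0]
    r=np.c_[s,np.ones(len(s))]
    if n=="wrist":
        M=T@c["tool_from_camera"]; return M[:3,3],r@M[:3,:3].T
    return -c["R"].T@c["t"],r@c["R"]
def cloud(n,d,T=None):
    v,u=np.mgrid[:d.shape[0],:d.shape[1]]
    o,r=rays(n,np.c_[u.ravel(),v.ravel()],T)
    return (o+r*d.reshape(-1,1)).reshape(*d.shape,3)
def tool():
    s=sense(); T=np.eye(4); T[:3,:3]=s["ee_rot"]; T[:3,3]=s["tcp_pos"]; return T
E
python3 - <<'E'
from h import *
for n in ("scene","side"):
    z=np.load(n+"0.npz"); p=z["p"];d=z["d"]; P=cloud(n,d); hsv=cv2.cvtColor(p,cv2.COLOR_RGB2HSV)
    H,S,V=[hsv[...,i].astype(int) for i in range(3)]
    tab=(d>0)&(abs(P[...,2])<.01); print(n,"table z",np.median(P[...,2][tab]), (d>0).mean())
    ok=(d>0)&(P[...,2]>.02)
    masks={"red":((H<6)|(H>174))&(S>180)&(V>90),"teal":(H>82)&(H<102)&(S>120)&(V>20)&(V<120),"yellow":(H>23)&(H<33)&(S>180)&(V>120),"white":(S<60)&(V>170)}
    for k,m in masks.items():
        nl,L,st,ce=cv2.connectedComponentsWithStats((m&ok).astype(np.uint8))
        for i in range(1,nl):
            if st[i,4]>40:
                q=P[L==i]; print(k,st[i].tolist(),"med",np.median(q,0).round(3),"lo",np.percentile(q,2,axis=0).round(3),"hi",np.percentile(q,98,axis=0).round(3))
E
```

```text
scene table z 0.0007472568717084016 0.9962329931972789
red [312, 167, 19, 18, 248] med [0.536 0.202 0.192] lo [0.504 0.192 0.167] hi [0.555 0.23  0.21 ]
red [159, 231, 9, 10, 65] med [ 0.356 -0.281  0.128] lo [ 0.342 -0.291  0.114] hi [ 0.365 -0.268  0.134]
red [196, 231, 12, 12, 66] med [ 0.446 -0.215  0.137] lo [ 0.442 -0.236  0.127] hi [ 0.45  -0.191  0.15 ]
red [175, 246, 13, 17, 85] med [ 0.456 -0.298  0.132] lo [ 0.45  -0.319  0.114] hi [ 0.46  -0.273  0.149]
red [271, 313, 22, 42, 713] med [ 0.844 -0.316  0.117] lo [ 0.812 -0.328  0.057] hi [ 0.856 -0.285  0.145]
teal [148, 0, 25, 59, 775] med [-0.691  0.504  0.421] lo [-0.717  0.469  0.264] hi [-0.671  0.575  0.504]
teal [188, 4, 69, 86, 2271] med [-0.577  0.853  0.289] lo [-0.648  0.673  0.025] hi [-0.527  0.995  0.434]
teal [171, 77, 11, 22, 123] med [-0.644  0.546  0.062] lo [-0.655  0.514  0.023] hi [-0.628  0.572  0.116]
teal [198, 229, 55, 145, 2105] med [ 0.574 -0.273  0.115] lo [ 0.555 -0.467  0.026] hi [ 0.743 -0.133  0.169]
yellow [178, 223, 54, 39, 279] med [ 0.503 -0.249  0.166] lo [ 0.485 -0.34   0.162] hi [ 0.51
[... 3300 characters left out ...]
o [ 0.806 -0.262  0.148] hi [ 0.851 -0.212  0.168]
white [142, 226, 15, 29, 289] med [ 0.053 -0.05   0.194] lo [ 0.024 -0.064  0.166] hi [0.072 0.002 0.217]
white [75, 233, 70, 34, 1100] med [-0.105 -0.035  0.203] lo [-0.159 -0.058  0.167] hi [0.008 0.011 0.223]
white [281, 240, 40, 40, 297] med [ 0.443 -0.261  0.163] lo [ 0.424 -0.353  0.075] hi [ 0.497 -0.162  0.166]
white [125, 284, 33, 14, 234] med [-0.007 -0.062  0.032] lo [-0.05  -0.072  0.02 ] hi [ 0.034 -0.045  0.049]
white [238, 345, 165, 75, 8601] med [ 0.32  -0.671  0.158] lo [ 0.16  -0.771  0.126] hi [ 0.443 -0.551  0.161]
white [389, 367, 38, 28, 395] med [ 0.563 -0.653  0.024] lo [ 0.536 -0.696  0.021] hi [ 0.589 -0.608  0.028]
```

```bash
python3 - <<'E'
from h import *
a=np.load("scene0.npz")["p"][150:250,265:365,::-1]; b=np.load("side0.npz")["p"][130:230,220:320,::-1]
cv2.imwrite("pics/easel.png",np.hstack([cv2.resize(x,(400,400),interpolation=cv2.INTER_CUBIC) for x in (a,b)]))
E
```

```text
(no output)
```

View pics/easel.png

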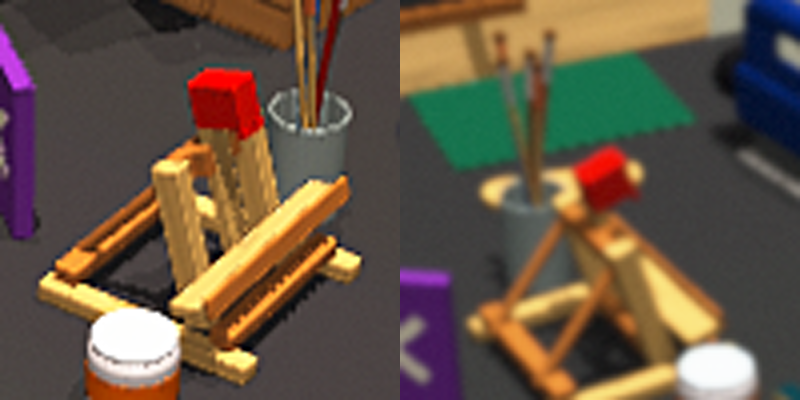

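The crops show the easel's ledge facing the scene camera (roughly world +x), with the tin off its near end and the brush jar off the far end. I'll move the wrist camera above it to measure.

drive_tool:
  rows:
    - {"tz": -4}
    - {"tz": -4}
    - {"tz": -4}
    - {"tz": -3, "tx": 2}
    - {"tx": 3.5, "ty": 1.7}
    - {"tx": 3.5, "ty": 1.7}
    - {"tx": 3.5, "ty": 1.7}
    - {"tx": 3.5, "ty": 1.7}
    - {"tx": 3.5, "ty": 1.7}
    - {"tx": 3.5, "ty": 1.7}

```text
invalid input at $.rows[0]: expected keys tx, ty, tz, ax, ay, az, claw
```

drive_tool:
  rows:
    - {"tx": 3.5, "ty": 1.7}
    - {"tx": 3.5, "ty": 1.7}
    - {"tx": 3.5, "ty": 1.7}
    - {"tx": 3.5, "ty": 1.7}
    - {"tx": 3.5, "ty": 1.7}
    - {"tx": 3.5, "ty": 2}
    - {}

```text
invalid input at $.rows[0]: expected keys tx, ty, tz, ax, ay, az, claw
```

```bash
python3 - <<'E'
from h import *
T=tool(); p,d=capture("wrist"); np.savez("w1.npz",p=p,d=d,T=T); cv2.imwrite("pics/w1.png",p[:,:,::-1]); print(T)
E
```

```text
[[ 9.29407935e-01 -3.69053559e-01 -6.01041948e-04  2.30354129e-01]
 [-3.69054029e-01 -9.29406123e-01 -1.83916799e-03  5.80428080e-01]
 [ 1.20139427e-04  1.93115428e-03 -9.99998128e-01  2.21589886e-01]
 [ 0.00000000e+00  0.00000000e+00  0.00000000e+00  1.00000000e+00]]
```

View pics/w1.png

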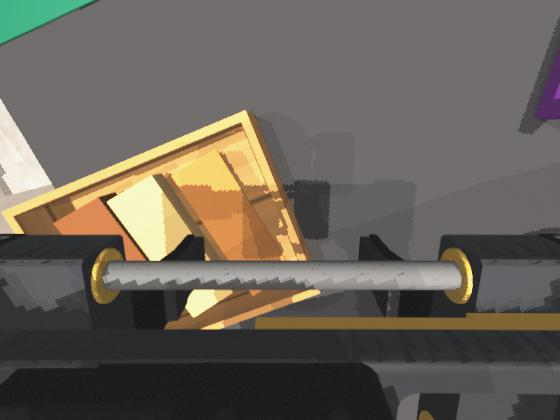

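The moves were refused because every key is required, so this wrist view only shows the box under the gripper. It does tell me the upper half of the image looks towards tool +x.

drive_tool:
  rows:
    - {"tx": 0, "ty": 0, "tz": -4, "ax": 0, "ay": 0, "az": 0, "claw": 8.7}
    - {"tx": 0, "ty": 0, "tz": -4, "ax": 0, "ay": 0, "az": 0, "claw": 8.7}
    - {"tx": 0, "ty": 0, "tz": -4, "ax": 0, "ay": 0, "az": 0, "claw": 8.7}
    - {"tx": 2, "ty": 2, "tz": -3, "ax": 0, "ay": 0, "az": 0, "claw": 8.7}
    - {"tx": 3, "ty": 2.5, "tz": 0, "ax": 0, "ay": 0, "az": 0, "claw": 8.7}
    - {"tx": 3, "ty": 2.5, "tz": 0, "ax": 0, "ay": 0, "az": 0, "claw": 8.7}
    - {"tx": 3, "ty": 2.5, "tz": 0, "ax": 0, "ay": 0, "az": 0, "claw": 8.7}
    - {"tx": 3, "ty": 2.5, "tz": 0, "ax": 0, "ay": 0, "az": 0, "claw": 8.7}
    - {"tx": 3, "ty": 2.5, "tz": 0, "ax": 0, "ay": 0, "az": 0, "claw": 8.7}
    - {"tx": 3, "ty": 2.5, "tz": 0, "ax": 0, "ay": 0, "az": 0, "claw": 8.7}

```text
time_s: 0.98
tcp_pos: [0.354, 0.3472, 0.3725]
ee_rot: [[0.93, -0.368, -0.0], [-0.368, -0.93, -0.0], [-0.0, 0.0, -1.0]]
wrist_force: [-0.0, -0.1, 0.1]
gripper_width: 1.001
gripper_force: 0.0
```

drive_tool:
  rows:
    - {"tx": 3, "ty": 2.5, "tz": 0, "ax": 0, "ay": 0, "az": 0, "claw": 8.7}
    - {"tx": 3, "ty": 2.5, "tz": 0, "ax": 0, "ay": 0, "az": 0, "claw": 8.7}
    - {"tx": 0, "ty": 0, "tz": 0, "ax": 0, "ay": 0, "az": 0, "claw": 8.7}
    - {"tx": 0, "ty": 0, "tz": 0, "ax": 0, "ay": 0, "az": 0, "claw": 8.7}

```text
time_s: 1.32
tcp_pos: [0.3916, 0.2788, 0.3727]
ee_rot: [[0.928, -0.372, 0.0], [-0.372, -0.928, 0.0], [-0.0, -0.0, -1.0]]
wrist_force: [0.3, 0.5, -0.1]
gripper_width: 0.998
gripper_force: 0.0
```

```bash
python3 - <<'E'
from h import *
T=tool(); p,d=capture("wrist"); np.savez("w1.npz",p=p,d=d,T=T); cv2.imwrite("pics/w1.png",p[:,:,::-1]); print(T)
E
```

```text
[[ 9.28097219e-01 -3.72337951e-01  3.94120076e-05  3.91624243e-01]
 [-3.72337932e-01 -9.28097125e-01  4.36358873e-04  2.78776641e-01]
 [-1.25894798e-04 -4.19658042e-04 -9.99999904e-01  3.72676611e-01]
 [ 0.00000000e+00  0.00000000e+00  0.00000000e+00  1.00000000e+00]]
```

View pics/w1.png

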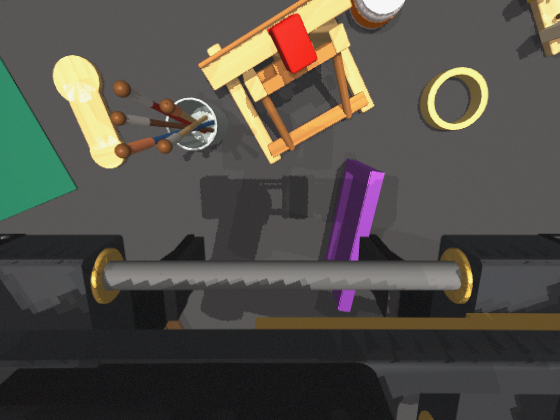

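The wrist view shows the easel at the top: ledge from (205,75) to (350,5), red head at (294,43), jar at (190,125). The tin is partly cut off at (378,5), so I'll shift forward to get everything in view.

drive_tool:
  rows:
    - {"tx": 3.5, "ty": 1.5, "tz": 0, "ax": 0, "ay": 0, "az": 0, "claw": 8.7}
    - {"tx": 3.5, "ty": 1.5, "tz": 0, "ax": 0, "ay": 0, "az": 0, "claw": 8.7}
    - {"tx": 3, "ty": 1.5, "tz": 0, "ax": 0, "ay": 0, "az": 0, "claw": 8.7}
    - {"tx": 0, "ty": 0, "tz": 0, "ax": 0, "ay": 0, "az": 0, "claw": 8.7}
    - {"tx": 0, "ty": 0, "tz": 0, "ax": 0, "ay": 0, "az": 0, "claw": 8.7}

```text
time_s: 1.78
tcp_pos: [0.4678, 0.202, 0.3717]
ee_rot: [[0.929, -0.37, -0.001], [-0.37, -0.929, -0.001], [-0.001, 0.001, -1.0]]
wrist_force: [-0.6, -0.2, -0.2]
gripper_width: 0.999
gripper_force: 0.0
```

```bash
python3 - <<'E'
from h import *
T=tool(); p,d=capture("wrist"); np.savez("w2.npz",p=p,d=d,T=T)
# composite cloud in region near easel; render coloured top view height map
P=cloud("wrist",d,T); print(T[:3,3])
ok=(d>0)
hsv=cv2.cvtColor(p,cv2.COLOR_RGB2HSV).astype(int); wood=ok&(hsv[...,0]>8)&(hsv[...,0]<28)&(hsv[...,1]>80)
R=(np.abs(P[...,0]-.55)<.2)&(np.abs(P[...,1]-.2)<.2)&wood
q=P[R]
for lo,hi in((.01,.03),(.03,.05),(.05,.065),(.065,.075),(.075,.09),(.09,.13),(.13,.2)):
    s=q[(q[:,2]>lo)&(q[:,2]<hi)]; 
    if len(s)>5:
        r=cv2.minAreaRect((s[:,:2]*1000).astype(np.float32)); print(lo,len(s),np.median(s[:,2]).round(4),[np.round(v,1) for v in r])
red=ok&((hsv[...,0]<6)|(hsv[...,0]>174))&(hsv[...,1]>180)&(P[...,2]>.12)&(P[...,0]<.6)
n,L,st,ce=cv2.connectedComponentsWithStats(red.astype(np.uint8))
i=1+np.argmax(st[1:,4]);s=P[L==i];print(st[i],np.median(s,0))
print([np.round(v,1) for v in cv2.minAreaRect((s[:,:2]*1000).astype(np.float32))],np.percentile(s[:,2],[2,50,98]))
img=p.copy(); cv2.imwrite("pics/w2.png",img[:,:,::-1])
E
```

```text
[0.46780222 0.20202521 0.37165722]
0.01 2130 0.018 [array([480.2, 153.9]), array([284.7, 294.4]), np.float64(7.0)]
0.03 1723 0.0342 [array([507.1, 171.5]), array([386.5, 225. ]), np.float64(77.0)]
0.05 1069 0.0633 [array([512.9, 232.7]), array([153.6, 265.6]), np.float64(7.0)]
0.065 2669 0.0683 [array([518.9, 232.1]), array([141. , 262.3]), np.float64(7.0)]
0.075 1024 0.0798 [array([521.4, 235.1]), array([129.7, 267.1]), np.float64(6.9)]
0.09 758 0.1099 [array([501.4, 257.6]), array([ 72.4, 224.8]), np.float64(7.0)]
0.13 1800 0.1451 [array([522.7, 264.2]), array([ 55.3, 233.8]), np.float64(7.1)]
[ 231  114   44   56 1422] [0.52833256 0.21033307 0.20315124]
[array([528.5, 211.3]), array([54.7, 30. ]), np.float64(7.6)] [0.17564181 0.20315124 0.20962395]
```

View pics/w2.png

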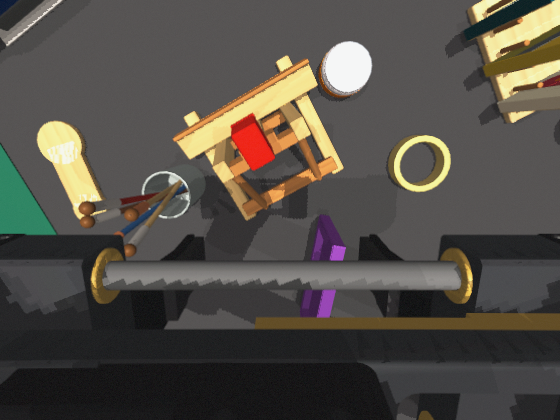

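The whole easel is in view: ledge from (180,140) to (310,68), head at (252,142), tin at (345,68), jar at (165,193). The head's yaw comes out at about 7–7.6°, so I'll fit the easel frame now.

```bash
python3 - <<'E'
from h import *
w=np.load("w2.npz");p,d,T=w["p"],w["d"],w["T"]
def prep(n,p,d,T=None):
    P=cloud(n,d,T); h=cv2.cvtColor(p,cv2.COLOR_RGB2HSV).astype(int)
    return P,h,(d>0)&(h[...,0]>8)&(h[...,0]<28)&(h[...,1]>80)
S={"wrist":prep("wrist",p,d,T)}
for n in("scene","side"):
    z=np.load(n+"0.npz"); S[n]=prep(n,z["p"],z["d"])
for n,(P,h,wood) in S.items():
    yaw=np.radians(187.4); X=np.array([np.cos(yaw),np.sin(yaw)]);Y=np.array([-X[1],X[0]])
    c=np.array([.53,.21]); q=P-np.r_[c,0]; a=-(q[...,:2]@X); b=q[...,:2]@Y; z=P[...,2]   # a outward, b = easel y
    reg=wood&(abs(b)<.15)&(abs(a)<.2)
    led=reg&(z>.06)&(z<.09)&(a>0)&(a<.08)
    B=b[led]; A=a[led]; Z=z[led]
    print(n,len(B),"y ends",np.percentile(B,[.5,2,98,99.5]).round(4))
    lip=led&(z>.077)
    if lip.sum()>30: 
        k=np.polyfit(b[lip],a[lip],1); print(" lip fit slope",k.round(4),"z",np.median(z[lip]), "a rng",np.percentile(a[lip]-k[0]*b[lip],[3,97]).round(4))
    # ledge profile
    for a0 in np.arange(0,.075,.006):
        m=reg&(abs(a-a0)<.003)&(z>.04)&(z<.1)&(abs(b)<.1)
        if m.sum()>8: print("  a%.3f z %.4f n%d slope %.3f"%(a0,np.median(z[m]),m.sum(),np.polyfit(b[m],z[m],1)[0]))
    red=((h[...,0]<6)|(h[...,0]>174))&(h[...,1]>180)&(z>.12)&(abs(a)<.06)&(abs(b)<.05)
    print(" head b",np.percentile(b[red],[1,50,99]).round(4),"a",np.percentile(a[red],[1,99]).round(4),"zmax",np.percentile(z[red],[99,99.8]).round(4))
    up=reg&(z>.1)&(z<.2)
    for lo,hi in((-.07,-.04),(.04,.07)):
        m=up&(b>lo)&(b<hi)&(z>.14)
        if m.sum()>10: print(" uptop b",np.percentile(b[m],[2,98]).round(4),"a",np.percentile(a[m],[2,98]).round(4),"zmax",np.percentile(z[m],98).round(4))
    hf=red&(z<.2)&(z>.172)
    if hf.sum()>30:
        M=np.c_[b[hf],z[hf],np.ones(hf.sum())]; print(" headfront a = ",np.linalg.lstsq(M,a[hf],rcond=None)[0].round(4),hf.sum())
E
```

```text
wrist 4375 y ends [-0.1092 -0.1058  0.1041  0.1071]
 lip fit slope [0.005  0.0506] z 0.07980513325202795 a rng [0.0129 0.0586]
  a0.000 z 0.0785 n26 slope 0.041
  a0.006 z 0.0722 n39 slope -0.004
  a0.012 z 0.0868 n146 slope -0.034
  a0.018 z 0.0719 n124 slope 0.002
  a0.024 z 0.0628 n409 slope 0.002
  a0.030 z 0.0645 n479 slope 0.003
  a0.036 z 0.0662 n570 slope 0.001
  a0.042 z 0.0678 n621 slope 0.002
  a0.048 z 0.0697 n635 slope 0.003
  a0.054 z 0.0792 n767 slope 0.008
  a0.060 z 0.0749 n350 slope -0.011
 head b [-0.0158 -0.0006  0.0134] a [-0.028  0.025] zmax [0.21   0.5339]
 uptop b [-0.0646 -0.041 ] a [-0.0273 -0.0015] zmax 0.1506
 uptop b [0.0409 0.0619] a [-0.0278 -0.0019] zmax 0.1503
 headfront a =  [ 0.0113 -2.0009  0.3824] 394
scene 663 y ends [-0.1112 -0.1049  0.107   0.1096]
 lip fit slope [-0.0197  0.0377] z 0.0807516365153903 a rng [0.004 0.06 ]
  a0.000 z 0.0758 n52 slope 0.012
  a0.006 z 0.0796 n65 slope -0.028
  a0.012 z 0.0802 n95 slope 0.014
  a0.018 z 0.0708 n71 slope -0.010
  a0.024 z 0.0639 n46 slope -0.003
  a0.030 z 0.0662 n53 slope 0.000
  a0.036 z 0.0675 n4
[... 306 characters left out ...]
y ends [-0.1168 -0.0872  0.1102  0.1121]
 lip fit slope [-0.0418  0.0403] z 0.07903721039615474 a rng [-0.0005  0.0574]
  a0.000 z 0.0635 n42 slope 0.069
  a0.006 z 0.0635 n30 slope 0.034
  a0.012 z 0.0609 n27 slope 0.077
  a0.018 z 0.0608 n16 slope 0.013
  a0.024 z 0.0598 n21 slope 0.035
  a0.030 z 0.0623 n19 slope -0.011
  a0.036 z 0.0632 n20 slope -0.052
  a0.042 z 0.0645 n33 slope -0.025
  a0.048 z 0.0681 n37 slope -0.035
  a0.054 z 0.0745 n78 slope -0.013
 head b [-0.0143  0.0107  0.0187] a [-0.0285  0.0166] zmax [0.2083 0.2096]
 uptop b [-0.0641 -0.0422] a [-0.0304 -0.0055] zmax 0.1486
 uptop b [0.0407 0.0666] a [-0.028  -0.0022] zmax 0.1495
 headfront a =  [ 0.3176 -0.4071  0.0634] 91
```

```bash
cat >> h.py <<'E'
from scipy.spatial.transform import Rotation as Ro
def frame(yaw,ox,oy,oz=.062):
    Rz=Ro.from_euler("z",yaw).as_matrix(); return Rz@Ro.from_euler("y",.28).as_matrix(),np.array([ox,oy,oz])
YAW=np.radians(187.4)
def rest():
    return frame(YAW,.5512,.2138)
def toolR(R):  # tool z = -z, tool x = +y of frame R
    z=-R[:,2];x=R[:,1]; return np.c_[x,np.cross(z,x),z]
def go(Rt,pt):
    s=sense(); Rc=s["ee_rot"]; r=Ro.from_matrix(Rc.T@Rt).as_rotvec()
    print("turn rad",r.round(3),"deg",np.degrees(np.linalg.norm(r)).round(1)," then shift cm",((Rt.T@(pt-s["tcp_pos"]))*100).round(2))
E
python3 - <<'E'
from h import *
w=np.load("w2.npz");p,d,T=w["p"],w["d"],w["T"]; P=cloud("wrist",d,T)
h=cv2.cvtColor(p,cv2.COLOR_RGB2HSV).astype(int)
R,o=rest(); q=(P-o)@R
# yaw: outer top edge of lip
m=(d>0)&(q[...,2]>.004)&(q[...,2]<.012)&(q[...,0]<-.03)&(q[...,0]>-.046)
bs=np.arange(-.09,.091,.01); e=[np.percentile(q[m&(abs(q[...,1]-b)<.005)][:,0],4) for b in bs]
print("lip edge slope",np.polyfit(bs,e,1).round(4), "z",np.median(q[m][:,2]).round(4))
m=(d>0)&(abs(q[...,2])<.004)&(q[...,0]<-.008)&(q[...,0]>-.03)&(abs(q[...,1])<.1)
print("ledge plane",np.linalg.lstsq(np.c_[q[m][:,:2],np.ones(m.sum())],q[m][:,2],rcond=None)[0].round(4))
# tall things near
R0=Ro.from_euler("z",YAW).as_matrix(); e=(P-np.r_[o[:2],0])@R0
v,u=np.mgrid[:420,:560]
m=(d>0)&(e[...,2]>.1)&(v<225)&(np.linalg.norm(e[...,:2],axis=-1)<.4)&(e[...,1]<-.07)
print("brush easel xyz lo",np.percentile(e[m],1,axis=0).round(3),"hi",np.percentile(e[m],99,axis=0).round(3))
# canvases tops in scene & side
for n in("scene","side"):
    z=np.load(n+"0.npz");P=cloud(n,z["d"])
    for x0 in(.442,.504,.566):
        t=(z["d"]>0)&(P[...,2]>.158)&(P[...,2]<.175)&(abs(P[...,0]-x0-.12*(P[...,1]+.25))<.016)&(abs(P[...,1]+.25)<.14)
        r=cv2.minAreaRect((P[t][:,:2]*1000).astype(np.float32)); print(n,t.sum(),[np.round(v,1) for v in r],np.median(P[t][:,2]).round(4),np.polyfit(P[t][:,1],P[t][:,0],1).round(3))
go(toolR(R),o+R@np.array([-.011,0,.174]))
E
```

```text
lip edge slope [ 0.0053 -0.0398] z 0.0077
ledge plane [-0.0051  0.0022 -0.0001]
brush easel xyz lo [-0.003 -0.178  0.1  ] hi [ 0.055 -0.123  0.276]
scene 260 [array([ 442.1, -253.7]), array([ 27.1, 186.5]), np.float64(6.4)] 0.166 [-0.049  0.431]
scene 267 [array([ 504.2, -248.1]), array([ 21.3, 182.4]), np.float64(5.6)] 0.1653 [-0.061  0.49 ]
scene 263 [array([ 563.6, -243.6]), array([ 23.8, 169. ]), np.float64(6.9)] 0.166 [-0.062  0.552]
side 210 [array([ 441.2, -258.4]), array([ 20.2, 188.5]), np.float64(6.8)] 0.163 [-0.053  0.427]
side 210 [array([ 503.4, -254.3]), array([ 22.5, 184.2]), np.float64(6.4)] 0.1631 [-0.06   0.487]
side 197 [array([ 565. , -245.1]), array([ 19.2, 170.6]), np.float64(4.2)] 0.1628 [-0.047  0.553]
turn rad [0.254 0.149 1.057] deg 62.9  then shift cm [-0.03 -0.68 14.72]
```

drive_tool:
  rows:
    - {"tx": 0, "ty": 0, "tz": 0, "ax": 0.0282, "ay": 0.0166, "az": 0.1174, "claw": 8.7}
    - {"tx": 0, "ty": 0, "tz": 0, "ax": 0.0282, "ay": 0.0166, "az": 0.1174, "claw": 8.7}
    - {"tx": 0, "ty": 0, "tz": 0, "ax": 0.0282, "ay": 0.0166, "az": 0.1174, "claw": 8.7}
    - {"tx": 0, "ty": 0, "tz": 0, "ax": 0.0282, "ay": 0.0166, "az": 0.1174, "claw": 8.7}
    - {"tx": 0, "ty": 0, "tz": 0, "ax": 0.0282, "ay": 0.0166, "az": 0.1174, "claw": 8.7}
    - {"tx": 0, "ty": 0, "tz": 0, "ax": 0.0282, "ay": 0.0166, "az": 0.1174, "claw": 8.7}
    - {"tx": 0, "ty": 0, "tz": 0, "ax": 0.0282, "ay": 0.0166, "az": 0.1174, "claw": 8.7}
    - {"tx": 0, "ty": 0, "tz": 0, "ax": 0.0282, "ay": 0.0166, "az": 0.1174, "claw": 8.7}
    - {"tx": 0, "ty": -0.7, "tz": 3, "ax": 0.0282, "ay": 0.0166, "az": 0.1174, "claw": 8.7}
    - {"tx": 0, "ty": 0, "tz": 3, "ax": 0, "ay": 0, "az": 0, "claw": 8.7}

```text
time_s: 2.67
tcp_pos: [0.4889, 0.2087, 0.3179]
ee_rot: [[0.13, -0.951, 0.28], [-0.992, -0.123, 0.041], [-0.004, -0.283, -0.959]]
wrist_force: [0.1, 0.2, -1.3]
gripper_width: 1.003
gripper_force: 0.0
```

drive_tool:
  rows:
    - {"tx": 0, "ty": 0, "tz": 3, "ax": 0, "ay": 0, "az": 0, "claw": 8.7}
    - {"tx": 0, "ty": 0, "tz": 2, "ax": 0, "ay": 0, "az": 0, "claw": 8.7}
    - {"tx": 0, "ty": 0, "tz": 0, "ax": 0, "ay": 0, "az": 0, "claw": 8.7}
    - {"tx": 0, "ty": 0, "tz": 0, "ax": 0, "ay": 0, "az": 0, "claw": 8.7}
    - {"tx": 0, "ty": 0, "tz": 0, "ax": 0, "ay": 0, "az": 0, "claw": 8.7}

```text
time_s: 3.08
tcp_pos: [0.5035, 0.2093, 0.2702]
ee_rot: [[0.131, -0.952, 0.277], [-0.991, -0.125, 0.038], [-0.001, -0.28, -0.96]]
wrist_force: [-0.8, 0.1, 1.0]
gripper_width: 1.001
gripper_force: 0.0
```

```bash
python3 - <<'E'
from h import *
R,o=rest(); go(toolR(R),o+R@np.array([-.011,0,.114]))
T=tool(); p,d=capture("wrist"); np.savez("w3.npz",p=p,d=d,T=T); P=cloud("wrist",d,T); q=(P-o)@R
h=cv2.cvtColor(p,cv2.COLOR_RGB2HSV).astype(int)
red=(d>0)&((h[...,0]<6)|(h[...,0]>174))&(h[...,1]>180)&(q[...,2]>.1)&(abs(q[...,1])<.05)
s=q[red]; print(len(s)); 
if len(s): print(np.percentile(s,[2,50,98],axis=0).round(4)); t=s[s[:,2]>np.percentile(s[:,2],90)-.004]; print("top y,x",np.percentile(t,[1,99],axis=0).round(4))
E
```

```text
turn rad [-0.003  0.002  0.002] deg 0.2  then shift cm [0.17 0.05 9.94]
2466
[[-0.0324 -0.0138  0.1155]
 [-0.0109  0.0036  0.144 ]
 [ 0.0105  0.0145  0.1456]]
top y,x [[-0.0331 -0.0143  0.1417]
 [ 0.011   0.0143  0.1458]]
```

The wrist view agrees with the model: head spans x −33 to 11 mm and y ±14 mm, with its top at 145 mm, so q ≈ 0.010.

drive_tool:
  rows:
    - {"tx": 0.1, "ty": 0, "tz": 2.5, "ax": 0, "ay": 0, "az": 0, "claw": 8.7}
    - {"tx": 0, "ty": 0, "tz": 2.5, "ax": 0, "ay": 0, "az": 0, "claw": 8.7}
    - {"tx": 0, "ty": 0, "tz": 2.5, "ax": 0, "ay": 0, "az": 0, "claw": 8.7}
    - {"tx": 0, "ty": 0, "tz": 2.1, "ax": 0, "ay": 0, "az": 0, "claw": 8.7}
    - {"tx": 0, "ty": 0, "tz": 0, "ax": 0, "ay": 0, "az": 0, "claw": 8.7}
    - {"tx": 0, "ty": 0, "tz": 0, "ax": 0, "ay": 0, "az": 0, "claw": 3.5}
    - {"tx": 0, "ty": 0, "tz": 0, "ax": 0, "ay": 0, "az": 0, "claw": 3.5}
    - {"tx": 0, "ty": 0, "tz": 0, "ax": 0, "ay": 0, "az": 0, "claw": 3.5}
    - {"tx": 0, "ty": 0, "tz": 0, "ax": 0, "ay": 0, "az": 0, "claw": 3.5}
    - {"tx": 0, "ty": 0, "tz": 0, "ax": 0, "ay": 0, "az": 0, "claw": 3.5}

```text
time_s: 3.97
tcp_pos: [0.5301, 0.2106, 0.1776]
ee_rot: [[0.129, -0.952, 0.277], [-0.992, -0.123, 0.037], [-0.001, -0.279, -0.96]]
wrist_force: [-0.1, 0.0, 0.3]
gripper_width: 0.709
gripper_force: 0.0
```

drive_tool:
  rows:
    - {"tx": 0, "ty": 0, "tz": -0.5, "ax": 0, "ay": 0, "az": 0, "claw": 3.5}
    - {"tx": 0, "ty": 0, "tz": -1, "ax": 0, "ay": 0, "az": 0, "claw": 3.5}
    - {"tx": 0, "ty": 0, "tz": -1.3, "ax": 0, "ay": 0, "az": 0, "claw": 3.5}
    - {"tx": 0, "ty": 0, "tz": -1.3, "ax": 0, "ay": 0, "az": 0, "claw": 3.5}
    - {"tx": 0, "ty": 0, "tz": -1.3, "ax": 0, "ay": 0, "az": 0, "claw": 3.5}
    - {"tx": 0, "ty": 0, "tz": -1.3, "ax": 0, "ay": 0, "az": 0, "claw": 3.5}
    - {"tx": 0, "ty": 0, "tz": -1.3, "ax": 0, "ay": 0, "az": 0, "claw": 3.5}
    - {"tx": 0, "ty": 0, "tz": -1, "ax": 0, "ay": 0, "az": 0, "claw": 3.5}
    - {"tx": 0, "ty": 0, "tz": -0.3, "ax": 0, "ay": 0, "az": 0, "claw": 3.5}
    - {"tx": 0, "ty": 0, "tz": 0, "ax": 0, "ay": 0, "az": 0, "claw": 3.5}

```text
time_s: 4.8
tcp_pos: [0.5043, 0.2068, 0.2668]
ee_rot: [[0.129, -0.952, 0.276], [-0.992, -0.123, 0.036], [-0.0, -0.278, -0.96]]
wrist_force: [-0.1, -0.3, 2.2]
gripper_width: 0.528
gripper_force: 30.0
```

```bash
python3 - <<'E'
from h import *
R,o=rest()
for n in("wrist","scene","side"):
    T=tool(); p,d=capture(n); P=cloud(n,d,T); q=(P-o)@R
    h=cv2.cvtColor(p,cv2.COLOR_RGB2HSV).astype(int)
    red=(d>0)&((h[...,0]<6)|(h[...,0]>174))&(h[...,1]>180)&(q[...,2]>.1)&(q[...,2]<.3)&(abs(q[...,1])<.05)&(abs(q[...,0])<.06)
    s=q[red]; print(n,len(s), np.percentile(s,[2,50,98],axis=0).round(4).tolist() if len(s) else "")
print("tcp rest",((tool()[:3,3]-o)@R).round(4))
E
```

```text
wrist 3194 [[-0.0323, 0.0036, 0.1891], [-0.0112, 0.0132, 0.221], [0.0102, 0.0145, 0.2235]]
scene 217 [[-0.0359, -0.0132, 0.18], [-0.019, 0.0107, 0.2037], [0.01, 0.0193, 0.2243]]
side 145 [[-0.0306, -0.007, 0.1878], [-0.0072, 0.0129, 0.2122], [0.0141, 0.0198, 0.2253]]
tcp rest [-0.011   0.0009  0.2093]
```

Every view puts the head top at 222–225 mm, so q ≈ 0.088. I'll raise it a little more, release, and go to look at the rack.

drive_tool:
  rows:
    - {"tx": 0, "ty": 0, "tz": -0.8, "ax": 0, "ay": 0, "az": 0, "claw": 3.5}
    - {"tx": 0, "ty": 0, "tz": -0.9, "ax": 0, "ay": 0, "az": 0, "claw": 3.5}
    - {"tx": 0, "ty": 0, "tz": 0, "ax": 0, "ay": 0, "az": 0, "claw": 3.5}
    - {"tx": 0, "ty": 0, "tz": 0, "ax": 0, "ay": 0, "az": 0, "claw": 3.5}
    - {"tx": 0, "ty": 0, "tz": 0, "ax": 0, "ay": 0, "az": 0, "claw": 8.7}
    - {"tx": 0, "ty": 0, "tz": 0, "ax": 0, "ay": 0, "az": 0, "claw": 8.7}
    - {"tx": 0, "ty": 0, "tz": 0, "ax": 0, "ay": 0, "az": 0, "claw": 8.7}
    - {"tx": 0, "ty": 0, "tz": 0, "ax": 0, "ay": 0, "az": 0, "claw": 8.7}
    - {"tx": 0, "ty": 0, "tz": -2, "ax": 0, "ay": 0, "az": 0, "claw": 8.7}
    - {"tx": 0, "ty": 0, "tz": -3.5, "ax": 0, "ay": 0, "az": 0, "claw": 8.7}

```text
time_s: 5.78
tcp_pos: [0.4828, 0.2032, 0.3303]
ee_rot: [[0.128, -0.955, 0.267], [-0.992, -0.125, 0.029], [0.005, -0.268, -0.963]]
wrist_force: [-0.2, 0.2, 0.4]
gripper_width: 0.897
gripper_force: 0.0
```

drive_tool:
  rows:
    - {"tx": 0, "ty": 0, "tz": -3.5, "ax": 0, "ay": 0, "az": 0, "claw": 8.7}
    - {"tx": 0, "ty": 0, "tz": -1, "ax": -0.0933, "ay": 0, "az": 0, "claw": 8.7}
    - {"tx": 0, "ty": 0, "tz": 0, "ax": -0.0933, "ay": 0, "az": 0, "claw": 8.7}
    - {"tx": 0, "ty": 0, "tz": 0, "ax": -0.0933, "ay": 0, "az": 0, "claw": 8.7}
    - {"tx": 3.8, "ty": 0, "tz": 0, "ax": 0, "ay": 0, "az": 0, "claw": 8.7}
    - {"tx": 3.8, "ty": 0, "tz": 0, "ax": 0, "ay": 0, "az": 0, "claw": 8.7}
    - {"tx": 3.8, "ty": 0, "tz": 0, "ax": 0, "ay": 0, "az": 0, "claw": 8.7}
    - {"tx": 3.8, "ty": 0, "tz": 0, "ax": 0, "ay": 0, "az": 0, "claw": 8.7}
    - {"tx": 3.8, "ty": 0, "tz": 0, "ax": 0, "ay": 0, "az": 0, "claw": 8.7}
    - {"tx": 3.8, "ty": -0.5, "tz": 0, "ax": 0, "ay": 0, "az": 0, "claw": 8.7}

```text
time_s: 6.62
tcp_pos: [0.5058, -0.0244, 0.3781]
ee_rot: [[0.129, -0.992, 0.001], [-0.992, -0.129, 0.0], [-0.0, -0.001, -1.0]]
wrist_force: [0.4, 0.9, 0.0]
gripper_width: 0.999
gripper_force: 0.0
```

drive_tool:
  rows:
    - {"tx": 3.5, "ty": -0.5, "tz": 0, "ax": 0, "ay": 0, "az": 0, "claw": 8.7}
    - {"tx": 3.5, "ty": 0, "tz": 0, "ax": 0, "ay": 0, "az": 0, "claw": 5}
    - {"tx": 0, "ty": 0, "tz": 0, "ax": 0, "ay": 0, "az": 0, "claw": 5}
    - {"tx": 0, "ty": 0, "tz": 0, "ax": 0, "ay": 0, "az": 0, "claw": 5}
    - {"tx": 0, "ty": 0, "tz": 0, "ax": 0, "ay": 0, "az": 0, "claw": 5}

```text
time_s: 7.03
tcp_pos: [0.5203, -0.0915, 0.3775]
ee_rot: [[0.128, -0.992, 0.0], [-0.992, -0.128, 0.0], [-0.0, -0.0, -1.0]]
wrist_force: [-0.7, 0.3, 0.1]
gripper_width: 0.779
gripper_force: 0.0
```

```bash
python3 - <<'E'
from h import *
R,o=rest()
p,d=capture("scene"); P=cloud("scene",d); q=(P-o)@R
h=cv2.cvtColor(p,cv2.COLOR_RGB2HSV).astype(int)
red=(d>0)&((h[...,0]<6)|(h[...,0]>174))&(h[...,1]>180)&(q[...,2]>.1)&(q[...,2]<.3)&(abs(q[...,1])<.05)&(abs(q[...,0])<.06)
print("head top",np.percentile(q[red],[2,50,98],axis=0).round(4).tolist())
T=tool(); p,d=capture("wrist"); np.savez("w4.npz",p=p,d=d,T=T); P=cloud("wrist",d,T); cv2.imwrite("pics/w4.png",p[:,:,::-1])
v,u=np.mgrid[:420,:560]
t=(d>0)&(P[...,2]>.155)&(P[...,2]<.18)&(v<225)
n,L,st,ce=cv2.connectedComponentsWithStats(t.astype(np.uint8))
for i in range(1,n):
    if st[i,4]<200: continue
    s=P[L==i]; r=cv2.minAreaRect((s[:,:2]*1000).astype(np.float32)); print(st[i],"col",np.median(p[L==i],0),[np.round(v,1) for v in r],"z",np.median(s[:,2]).round(4),"y",np.percentile(s[:,1],[.5,99.5]).round(4),np.polyfit(s[:,1],s[:,0],1).round(4))
print(T)
E
```

```text
head top [[-0.0367, -0.0144, 0.1967], [-0.0219, 0.0099, 0.2223], [0.0111, 0.0185, 0.2393]]
[   0    0   44   44 1482] col [239.  240.5 240. ] [array([ 825.6, -231.9]), array([46.3, 40.3]), np.float64(13.1)] z 0.1618 y [-0.2536 -0.2116] [0.3411 0.8997]
[ 251    0   18  150 2417] col [ 67. 126. 129.] [array([ 560.2, -208.5]), array([ 17.8, 156.3]), np.float64(7.0)] z 0.166 y [-0.2851 -0.1314] [-0.1244  0.5341]
[ 305    0   21  143 2336] col [241.  241.   87.5] [array([ 499.4, -220.6]), array([ 18. , 148.6]), np.float64(7.2)] z 0.166 y [-0.2932 -0.1473] [-0.1237  0.4726]
[ 356    0   29  141 2525] col [240. 242. 230.] [array([ 438.5, -230.5]), array([ 19.7, 148.3]), np.float64(6.6)] z 0.1661 y [-0.301  -0.1574] [-0.123   0.4113]
[ 13  71  22  19 307] col [48. 46. 46.] [array([ 829.4, -171.5]), array([20.4, 19.1]), np.float64(7.3)] z 0.1599 y [-0.1808 -0.1618] [0.0237 0.8326]
[  4 130  35  19 364] col [22. 22. 22.] [array([ 827.4, -105.9]), array([19.5, 18.1]), np.float64(64.4)] z 0.1714 y [-0.1158 -0.0966] [-0.0087  0.8225]
[[ 1.29450352e-01 -9.91585692e-01  6.49383757e-04  5.20316805e-01]
 [-9.91585872e-01 -1.29450151e-01  3.42224001e-04 -9.09580022e-02]
 [-2.55281598e-04 -6.88220777e-04 -9.99999731e-01  3.77695044e-01]
 [ 0.00000000e+00  0.00000000e+00  0.00000000e+00  1.00000000e+00]]
```

View pics/w4.png

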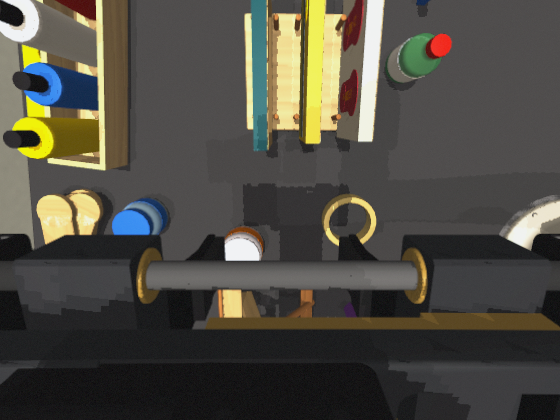

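The wrist view shows, left to right, the teal top edge (260, 0–150), yellow (310) and cream (368), with rack yaw ≈ 187.1°. The clamp stayed at q ≈ 0.104. I'll grasp at 65 mm off-centre on the far (−y world) side.

drive_tool:
  rows:
    - {"tx": 3.5, "ty": -0.4, "tz": 0, "ax": 0, "ay": 0, "az": 0, "claw": 4.6}
    - {"tx": 3.5, "ty": -0.4, "tz": 0, "ax": 0, "ay": 0, "az": 0, "claw": 4.6}
    - {"tx": 3.5, "ty": -0.4, "tz": 0, "ax": 0, "ay": 0, "az": 0, "claw": 4.6}
    - {"tx": 3.5, "ty": -0.4, "tz": 0, "ax": 0, "ay": 0, "az": 0, "claw": 4.6}
    - {"tx": 3.5, "ty": -0.4, "tz": 2, "ax": 0, "ay": 0, "az": 0, "claw": 4.6}
    - {"tx": 3.2, "ty": -0.4, "tz": 3, "ax": 0, "ay": 0, "az": 0, "claw": 4.6}
    - {"tx": 0, "ty": 0, "tz": 3.5, "ax": 0, "ay": 0, "az": 0, "claw": 4.6}
    - {"tx": 0, "ty": 0, "tz": 3.5, "ax": 0, "ay": 0, "az": 0, "claw": 4.6}
    - {"tx": 0, "ty": 0, "tz": 2.5, "ax": 0, "ay": 0, "az": 0, "claw": 4.6}
    - {"tx": 0, "ty": 0, "tz": 0, "ax": 0, "ay": 0, "az": 0, "claw": 4.6}

```text
time_s: 7.97
tcp_pos: [0.5678, -0.2894, 0.2277]
ee_rot: [[0.13, -0.991, -0.011], [-0.992, -0.13, 0.005], [-0.007, 0.01, -1.0]]
wrist_force: [-0.9, 0.1, -1.4]
gripper_width: 0.534
gripper_force: 0.0
```

drive_tool:
  rows:
    - {"tx": 0, "ty": 0, "tz": 0, "ax": 0, "ay": 0, "az": 0, "claw": 4.6}
    - {"tx": 0, "ty": 0, "tz": 0, "ax": 0, "ay": 0, "az": 0, "claw": 4.6}

```text
time_s: 8.13
tcp_pos: [0.5721, -0.2917, 0.2371]
ee_rot: [[0.131, -0.991, 0.005], [-0.991, -0.131, -0.002], [0.003, -0.004, -1.0]]
wrist_force: [-0.1, -0.6, -0.1]
gripper_width: 0.529
gripper_force: 0.0
```

```bash
python3 - <<'E'
from h import *
T=tool(); p,d=capture("wrist"); P=cloud("wrist",d,T); cv2.imwrite("pics/w5.png",p[:,:,::-1])
v,u=np.mgrid[:420,:560]
t=(d>0)&(P[...,2]>.155)&(P[...,2]<.18)&(v<225)&(abs(P[...,0]-.572)<.03)
s=P[t]; print(t.sum())
if t.sum()>50: print(np.percentile(s,[1,50,99],axis=0).round(4),np.polyfit(s[:,1],s[:,0],1).round(4))
c=np.array([.563,-.2300]); R0=Ro.from_euler("z",np.radians(187.1)).as_matrix()
go(toolR(R0),np.array([.571,-.294,.131])); print(T[:3,3])
E
```

```text
1214
[[ 0.5628 -0.3285  0.1598]
 [ 0.5728 -0.309   0.1659]
 [ 0.5826 -0.2869  0.1675]] [-0.1001  0.5419]
turn rad [-0.006 -0.003  0.007] deg 0.5  then shift cm [ 0.2   0.15 10.67]
[ 0.5720846  -0.29172336  0.23714937]
```

Both ends of the canvas agree (y −0.131 to −0.329, top z 0.166). Descending to grasp.

drive_tool:
  rows:
    - {"tx": 0.2, "ty": 0.1, "tz": 3, "ax": 0, "ay": 0, "az": 0, "claw": 4.6}
    - {"tx": 0, "ty": 0, "tz": 2.5, "ax": 0, "ay": 0, "az": 0, "claw": 4.6}
    - {"tx": 0, "ty": 0, "tz": 2, "ax": 0, "ay": 0, "az": 0, "claw": 4.6}
    - {"tx": 0, "ty": 0, "tz": 2, "ax": 0, "ay": 0, "az": 0, "claw": 4.6}
    - {"tx": 0, "ty": 0, "tz": 1, "ax": 0, "ay": 0, "az": 0, "claw": 4.6}
    - {"tx": 0, "ty": 0, "tz": 0, "ax": 0, "ay": 0, "az": 0, "claw": 4.6}
    - {"tx": 0, "ty": 0, "tz": 0, "ax": 0, "ay": 0, "az": 0, "claw": 4.6}

```text
time_s: 8.77
tcp_pos: [0.5709, -0.2944, 0.1312]
ee_rot: [[0.129, -0.992, 0.003], [-0.992, -0.129, -0.001], [0.001, -0.003, -1.0]]
wrist_force: [-0.8, -0.5, 0.3]
gripper_width: 0.53
gripper_force: 0.0
```

drive_tool:
  rows:
    - {"tx": 0, "ty": 0, "tz": 0, "ax": 0, "ay": 0, "az": 0, "claw": 0.5}
    - {"tx": 0, "ty": 0, "tz": 0, "ax": 0, "ay": 0, "az": 0, "claw": 0.5}
    - {"tx": 0, "ty": 0, "tz": 0, "ax": 0, "ay": 0, "az": 0, "claw": 0.5}
    - {"tx": 0, "ty": 0, "tz": 0, "ax": 0, "ay": 0, "az": 0, "claw": 0.5}
    - {"tx": 0, "ty": 0, "tz": 0, "ax": 0, "ay": 0, "az": 0, "claw": 0.5}
    - {"tx": 0, "ty": 0, "tz": 0, "ax": 0, "ay": 0, "az": 0, "claw": 0.5}
    - {"tx": 0, "ty": 0, "tz": 0, "ax": 0, "ay": 0, "az": 0, "claw": 0.5}

```text
time_s: 9.35
tcp_pos: [0.5702, -0.2942, 0.13]
ee_rot: [[0.129, -0.992, 0.002], [-0.992, -0.129, -0.0], [0.0, -0.002, -1.0]]
wrist_force: [0.2, -0.6, 1.2]
gripper_width: 0.207
gripper_force: 30.0
```

Gripped at 18 mm with 30 N. Lifting.

drive_tool:
  rows:
    - {"tx": 0, "ty": 0, "tz": -0.4, "ax": 0, "ay": 0, "az": 0, "claw": 0.5}
    - {"tx": 0, "ty": 0, "tz": -1, "ax": 0, "ay": 0, "az": 0, "claw": 0.5}
    - {"tx": 0, "ty": 0, "tz": -1.5, "ax": 0, "ay": 0, "az": 0, "claw": 0.5}
    - {"tx": 0, "ty": 0, "tz": -2, "ax": 0, "ay": 0, "az": 0, "claw": 0.5}
    - {"tx": 0, "ty": 0, "tz": -2, "ax": 0, "ay": 0, "az": 0, "claw": 0.5}
    - {"tx": 0, "ty": 0, "tz": -2.5, "ax": 0, "ay": 0, "az": 0, "claw": 0.5}
    - {"tx": 0, "ty": 0, "tz": -3, "ax": 0, "ay": 0, "az": 0, "claw": 0.5}
    - {"tx": 0, "ty": 0, "tz": -3, "ax": 0, "ay": 0, "az": 0, "claw": 0.5}
    - {"tx": 0, "ty": 0, "tz": -3, "ax": 0, "ay": 0, "az": 0, "claw": 0.5}
    - {"tx": 0, "ty": 0, "tz": -2, "ax": 0, "ay": 0, "az": 0, "claw": 0.5}

```text
time_s: 10.18
tcp_pos: [0.5698, -0.2946, 0.3379]
ee_rot: [[0.129, -0.992, 0.005], [-0.992, -0.129, -0.002], [0.003, -0.005, -1.0]]
wrist_force: [-0.0, -0.2, -1.2]
gripper_width: 0.201
gripper_force: 30.0
```

```bash
python3 - <<'E'
from h import *
R,o=rest(); R0=Ro.from_euler("z",YAW).as_matrix()
go(toolR(R0),np.array([.63,.155,.33]))
for r in([-.075,.065,.133],[-.009,.065,.133],[-.009,.065,.115]): print(o+R@np.array(r))
E
```

```text
turn rad [-0.005 -0.003  0.   ] deg 0.3  then shift cm [-43.81 -11.76   0.79]
[0.59460136 0.15389093 0.21054705]
[0.5317     0.14572147 0.19230757]
[0.53663297 0.14636215 0.17500858]
```

drive_tool:
  rows:
    - {"tx": -1.2, "ty": -0.8, "tz": 0, "ax": 0, "ay": 0, "az": 0, "claw": 0.5}
    - {"tx": -2.4, "ty": -1, "tz": 0, "ax": 0, "ay": 0, "az": 0, "claw": 0.5}
    - {"tx": -3.2, "ty": -1, "tz": 0, "ax": 0, "ay": 0, "az": 0, "claw": 0.5}
    - {"tx": -3.2, "ty": -1, "tz": 0, "ax": 0, "ay": 0, "az": 0, "claw": 0.5}
    - {"tx": -3.2, "ty": -1, "tz": 0, "ax": 0, "ay": 0, "az": 0, "claw": 0.5}
    - {"tx": -3.2, "ty": -1, "tz": 0, "ax": 0, "ay": 0, "az": 0, "claw": 0.5}
    - {"tx": -3.2, "ty": -1, "tz": 0, "ax": 0, "ay": 0, "az": 0, "claw": 0.5}
    - {"tx": -3.2, "ty": -1, "tz": 0, "ax": 0, "ay": 0, "az": 0, "claw": 0.5}
    - {"tx": -3.2, "ty": -1, "tz": 0, "ax": 0, "ay": 0, "az": 0, "claw": 0.5}
    - {"tx": -3.2, "ty": -1, "tz": 0, "ax": 0, "ay": 0, "az": 0, "claw": 0.5}

```text
time_s: 11.02
tcp_pos: [0.6286, 0.0102, 0.3328]
ee_rot: [[0.129, -0.992, -0.001], [-0.992, -0.129, 0.0], [-0.0, 0.001, -1.0]]
wrist_force: [0.8, -0.0, -1.5]
gripper_width: 0.209
gripper_force: 30.0
```

drive_tool:
  rows:
    - {"tx": -3.2, "ty": -0.5, "tz": 0, "ax": 0, "ay": 0, "az": 0, "claw": 0.5}
    - {"tx": -3.2, "ty": -0.5, "tz": 0, "ax": 0, "ay": 0, "az": 0, "claw": 0.5}
    - {"tx": -3.2, "ty": -0.5, "tz": 0, "ax": 0, "ay": 0, "az": 0, "claw": 0.5}
    - {"tx": -2.5, "ty": -0.5, "tz": 0, "ax": 0, "ay": 0, "az": 0, "claw": 0.5}
    - {"tx": -1.5, "ty": 0, "tz": 0, "ax": 0, "ay": 0, "az": 0, "claw": 0.5}
    - {"tx": 0, "ty": 0, "tz": 0, "ax": 0.07, "ay": 0, "az": 0, "claw": 0.5}
    - {"tx": 0, "ty": 0, "tz": 0, "ax": 0.07, "ay": 0, "az": 0, "claw": 0.5}
    - {"tx": 0, "ty": 0, "tz": 0, "ax": 0.07, "ay": 0, "az": 0, "claw": 0.5}
    - {"tx": 0, "ty": 0, "tz": 0, "ax": 0.07, "ay": 0, "az": 0, "claw": 0.5}
    - {"tx": 0, "ty": 0, "tz": 0, "ax": 0, "ay": 0, "az": 0, "claw": 0.5}

```text
time_s: 11.85
tcp_pos: [0.6277, 0.1441, 0.332]
ee_rot: [[0.129, -0.954, 0.271], [-0.992, -0.125, 0.034], [0.001, -0.273, -0.962]]
wrist_force: [0.4, -0.8, -2.6]
gripper_width: 0.204
gripper_force: 30.0
```

```bash
python3 - <<'E'
from h import *
R,o=rest(); Rt=toolR(R)
go(Rt,o+R@np.array([-.075,.065,.133]))
T=tool(); 
for n in("scene","side"):
    p,d=capture(n); np.savez(n+"1.npz",p=p,d=d); P=cloud(n,d)
    q=(P-T[:3,3])@T[:3,:3]   # tool coords: canvas x -.165...+.035, y +-9mm, z -.035..+.115
    m=(d>0)&(abs(q[...,1])<.025)&(q[...,0]>-.25)&(q[...,0]<.1)&(q[...,2]>-.03)&(q[...,2]<.2)
    h=cv2.cvtColor(p,cv2.COLOR_RGB2HSV).astype(int); m&=(h[...,0]>80)&(h[...,0]<105)&(h[...,1]>90)
    s=q[m]; print(n,m.sum(),np.percentile(s,[1,50,99],axis=0).round(4).tolist())
    if m.sum()>300:
        r=cv2.minAreaRect((s[:,[0,2]]*1000).astype(np.float32)); print([np.round(v,1) for v in r])
        print("plane y=",np.linalg.lstsq(np.c_[s[:,[0,2]],np.ones(len(s))],s[:,1],rcond=None)[0].round(4))
    if n=="scene":
        cv2.imwrite("pics/s1.png",cv2.resize(p[100:280,220:420,::-1],None,fx=3,fy=3))
E
```

```text
turn rad [ 0.003 -0.001  0.001] deg 0.2  then shift cm [-1.4   6.39 10.8 ]
scene 1300 [[-0.1628, -0.0141, -0.0278], [-0.038, -0.0088, 0.0556], [0.037, 0.0067, 0.1116]]
[array([-64.2,  41.6]), array([207.4, 142.7]), np.float64(0.0)]
plane y= [ 0.0257 -0.0055 -0.0063]
side 269 [[-0.1336, -0.0106, -0.0285], [-0.0564, -0.006, 0.0506], [0.0398, 0.0169, 0.1083]]
```

View pics/s1.png

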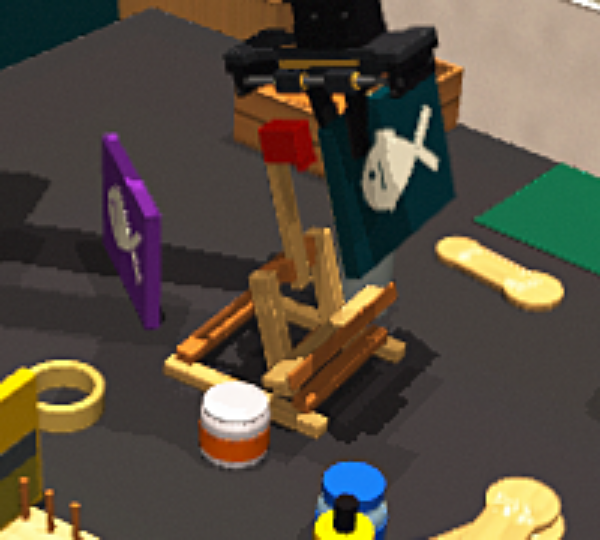

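The scene crop shows the fish upright and facing outward, held level, with the raised red clamp behind it at (285,142). The canvas centre measures 64 mm off the tool, as planned. Lowering in front of the easel, then moving in.

drive_tool:
  rows:
    - {"tx": -0.7, "ty": 0.5, "tz": 1.5, "ax": 0, "ay": 0, "az": 0, "claw": 0.5}
    - {"tx": -0.7, "ty": 0.5, "tz": 2.3, "ax": 0, "ay": 0, "az": 0, "claw": 0.5}
    - {"tx": 0, "ty": 0.5, "tz": 2.5, "ax": 0, "ay": 0, "az": 0, "claw": 0.5}
    - {"tx": 0, "ty": 1, "tz": 2.5, "ax": 0, "ay": 0, "az": 0, "claw": 0.5}
    - {"tx": 0, "ty": 1, "tz": 1.5, "ax": 0, "ay": 0, "az": 0, "claw": 0.5}
    - {"tx": 0, "ty": 1.5, "tz": 0.5, "ax": 0, "ay": 0, "az": 0, "claw": 0.5}
    - {"tx": 0, "ty": 1.4, "tz": 0, "ax": 0, "ay": 0, "az": 0, "claw": 0.5}
    - {"tx": 0, "ty": 0, "tz": 0, "ax": 0, "ay": 0, "az": 0, "claw": 0.5}
    - {"tx": 0, "ty": 0, "tz": 0, "ax": 0, "ay": 0, "az": 0, "claw": 0.5}

```text
time_s: 12.7
tcp_pos: [0.5995, 0.1556, 0.2123]
ee_rot: [[0.129, -0.953, 0.275], [-0.992, -0.124, 0.035], [0.0, -0.277, -0.961]]
wrist_force: [-0.1, 0.9, -0.5]
gripper_width: 0.202
gripper_force: 30.0
```

```bash
python3 - <<'E'
from h import *
R,o=rest(); Rt=toolR(R)
go(Rt,o+R@np.array([-.013,.065,.133]))
for n in("scene","side"):
    p,d=capture(n); P=cloud(n,d); q=(P-o)@R
    h=cv2.cvtColor(p,cv2.COLOR_RGB2HSV).astype(int); m=(d>0)&(h[...,0]>80)&(h[...,0]<105)&(h[...,1]>90)&(abs(q[...,1])<.15)&(q[...,0]<0)&(q[...,0]>-.13)&(q[...,2]>0)
    s=q[m]; print(n,m.sum(),np.percentile(s,[1,50,99],axis=0).round(4).tolist())
    r=((h[...,0]<6)|(h[...,0]>174))&(h[...,1]>180)&(d>0)&(q[...,2]>.1)&(abs(q[...,1])<.05)&(abs(q[...,0])<.06)&(q[...,2]<.3)
    if r.sum()>10: print(" head",np.percentile(q[r],[2,98],axis=0).round(4).tolist())
E
```

```text
turn rad [-0.001 -0.    -0.   ] deg 0.0  then shift cm [0.1  6.74 0.03]
scene 1260 [[-0.0937, -0.1009, 0.0215], [-0.0884, 0.0296, 0.0847], [-0.0587, 0.1012, 0.2482]]
 head [[-0.0029, -0.0018, 0.2196], [0.0086, 0.014, 0.2394]]
side 226 [[-0.0889, -0.0962, 0.0287], [-0.0838, 0.0644, 0.0986], [-0.0485, 0.1044, 0.2432]]
 head [[-0.0265, -0.0149, 0.2037], [0.0138, 0.0278, 0.2395]]
```

Canvas is centred (y ±101 mm), bottom ~19 mm above the ledge, and under the clamp tooth. Moving in, then down.

drive_tool:
  rows:
    - {"tx": 0, "ty": 1, "tz": 0, "ax": 0, "ay": 0, "az": 0, "claw": 0.5}
    - {"tx": 0, "ty": 1.5, "tz": 0, "ax": 0, "ay": 0, "az": 0, "claw": 0.5}
    - {"tx": 0, "ty": 1.5, "tz": 0, "ax": 0, "ay": 0, "az": 0, "claw": 0.5}
    - {"tx": 0, "ty": 1.3, "tz": 0, "ax": 0, "ay": 0, "az": 0, "claw": 0.5}
    - {"tx": 0, "ty": 0.8, "tz": 0, "ax": 0, "ay": 0, "az": 0, "claw": 0.5}
    - {"tx": 0, "ty": 0.5, "tz": 0, "ax": 0, "ay": 0, "az": 0, "claw": 0.5}
    - {"tx": 0, "ty": 0, "tz": 0, "ax": 0, "ay": 0, "az": 0, "claw": 0.5}
    - {"tx": 0, "ty": 0, "tz": 0, "ax": 0, "ay": 0, "az": 0, "claw": 0.5}

```text
time_s: 13.47
tcp_pos: [0.5365, 0.1476, 0.1945]
ee_rot: [[0.129, -0.952, 0.276], [-0.992, -0.124, 0.036], [-0.0, -0.279, -0.96]]
wrist_force: [-0.3, -0.1, 0.0]
gripper_width: 0.212
gripper_force: 30.0
```

drive_tool:
  rows:
    - {"tx": 0, "ty": 0, "tz": 0.4, "ax": 0, "ay": 0, "az": 0, "claw": 0.5}
    - {"tx": 0, "ty": 0, "tz": 0.4, "ax": 0, "ay": 0, "az": 0, "claw": 0.5}
    - {"tx": 0, "ty": 0, "tz": 0.3, "ax": 0, "ay": 0, "az": 0, "claw": 0.5}
    - {"tx": 0, "ty": 0, "tz": 0.2, "ax": 0, "ay": 0, "az": 0, "claw": 0.5}
    - {"tx": 0, "ty": 0, "tz": 0.1, "ax": 0, "ay": 0, "az": 0, "claw": 0.5}
    - {"tx": 0, "ty": 0, "tz": 0, "ax": 0, "ay": 0, "az": 0, "claw": 0.5}
    - {"tx": 0, "ty": 0, "tz": 0, "ax": 0, "ay": 0, "az": 0, "claw": 0.5}
    - {"tx": 0, "ty": 0, "tz": 0, "ax": 0, "ay": 0, "az": 0, "claw": 0.5}

```text
time_s: 14.13
tcp_pos: [0.5396, 0.1477, 0.1806]
ee_rot: [[0.129, -0.953, 0.275], [-0.992, -0.124, 0.036], [-0.0, -0.278, -0.961]]
wrist_force: [-0.1, -0.9, -1.6]
gripper_width: 0.202
gripper_force: 30.0
```

drive_tool:
  rows:
    - {"tx": 0, "ty": 0, "tz": 0.1, "ax": 0, "ay": 0, "az": 0, "claw": 0.5}
    - {"tx": 0, "ty": 0, "tz": 0.1, "ax": 0, "ay": 0, "az": 0, "claw": 0.5}
    - {"tx": 0, "ty": 0, "tz": 0, "ax": 0, "ay": 0, "az": 0, "claw": 0.5}
    - {"tx": 0, "ty": 0, "tz": 0, "ax": 0, "ay": 0, "az": 0, "claw": 0.5}

```text
time_s: 14.47
tcp_pos: [0.54, 0.1477, 0.1784]
ee_rot: [[0.129, -0.953, 0.275], [-0.992, -0.124, 0.036], [0.0, -0.277, -0.961]]
wrist_force: [-0.2, 0.3, -0.8]
gripper_width: 0.205
gripper_force: 30.0
```

drive_tool:
  rows:
    - {"tx": 0, "ty": 0, "tz": 0.1, "ax": 0, "ay": 0, "az": 0, "claw": 0.5}
    - {"tx": 0, "ty": 0, "tz": 0, "ax": 0, "ay": 0, "az": 0, "claw": 0.5}
    - {"tx": 0, "ty": 0, "tz": 0, "ax": 0, "ay": 0, "az": 0, "claw": 0.5}

```text
time_s: 14.72
tcp_pos: [0.5403, 0.1477, 0.1775]
ee_rot: [[0.129, -0.953, 0.275], [-0.992, -0.124, 0.036], [0.0, -0.277, -0.961]]
wrist_force: [0.9, -0.3, -2.1]
gripper_width: 0.202
gripper_force: 30.0
```

drive_tool:
  rows:
    - {"tx": 0, "ty": 0, "tz": 0.1, "ax": 0, "ay": 0, "az": 0, "claw": 0.5}
    - {"tx": 0, "ty": 0, "tz": 0, "ax": 0, "ay": 0, "az": 0, "claw": 0.5}
    - {"tx": 0, "ty": 0, "tz": 0, "ax": 0, "ay": 0, "az": 0, "claw": 0.5}

```text
time_s: 14.97
tcp_pos: [0.5406, 0.1478, 0.1765]
ee_rot: [[0.129, -0.953, 0.275], [-0.992, -0.124, 0.036], [0.0, -0.277, -0.961]]
wrist_force: [-0.5, 0.1, -1.8]
gripper_width: 0.204
gripper_force: 30.0
```

```bash
python3 - <<'E'
from h import *
R,o=rest(); s=sense(); print("tcp rest",((s["tcp_pos"]-o)@R).round(4),"F rest",(s["wrist_force"]@R).round(2))
go(toolR(R),o+R@np.array([-.009,.065,.115]))
E
```

```text
tcp rest [-0.0133  0.0641  0.1153] F rest [ 0.96 -0.14 -1.59]
turn rad [-0.001 -0.     0.   ] deg 0.0  then shift cm [0.09 0.43 0.03]
```

drive_tool:
  rows:
    - {"tx": 0, "ty": 0, "tz": 0.1, "ax": 0, "ay": 0, "az": 0, "claw": 0.5}
    - {"tx": 0, "ty": 0, "tz": 0, "ax": 0, "ay": 0, "az": 0, "claw": 0.5}
    - {"tx": 0, "ty": 0, "tz": 0, "ax": 0, "ay": 0, "az": 0, "claw": 0.5}

```text
time_s: 15.22
tcp_pos: [0.5408, 0.1478, 0.1755]
ee_rot: [[0.129, -0.953, 0.275], [-0.992, -0.124, 0.036], [0.0, -0.277, -0.961]]
wrist_force: [-0.1, 0.0, -2.8]
gripper_width: 0.205
gripper_force: 30.0
```

drive_tool:
  rows:
    - {"tx": 0, "ty": 0.2, "tz": 0, "ax": 0, "ay": 0, "az": 0, "claw": 0.5}
    - {"tx": 0, "ty": 0.1, "tz": 0, "ax": 0, "ay": 0, "az": 0, "claw": 0.5}
    - {"tx": 0, "ty": 0, "tz": 0, "ax": 0, "ay": 0, "az": 0, "claw": 0.5}
    - {"tx": 0, "ty": 0, "tz": 0, "ax": 0, "ay": 0, "az": 0, "claw": 0.5}

```text
time_s: 15.55
tcp_pos: [0.5379, 0.1474, 0.1748]
ee_rot: [[0.129, -0.953, 0.275], [-0.992, -0.124, 0.036], [0.0, -0.277, -0.961]]
wrist_force: [0.6, 0.1, -1.8]
gripper_width: 0.202
gripper_force: 30.0
```

drive_tool:
  rows:
    - {"tx": 0, "ty": 0.1, "tz": 0, "ax": 0, "ay": 0, "az": 0, "claw": 0.5}
    - {"tx": 0, "ty": 0, "tz": 0, "ax": 0, "ay": 0, "az": 0, "claw": 0.5}
    - {"tx": 0, "ty": 0, "tz": 0, "ax": 0, "ay": 0, "az": 0, "claw": 0.5}

```text
time_s: 15.8
tcp_pos: [0.537, 0.1473, 0.1745]
ee_rot: [[0.129, -0.953, 0.275], [-0.992, -0.124, 0.036], [0.0, -0.277, -0.961]]
wrist_force: [-0.9, 0.0, -1.7]
gripper_width: 0.203
gripper_force: 30.0
```

```bash
cat >> h.py <<'E'
def check(pr=True):
    R,o=rest(); s=sense(); print("tcp rest",((s["tcp_pos"]-o)@R).round(4),"F rest",(s["wrist_force"]@R).round(2))
    for n in("scene","side"):
        p,d=capture(n); P=cloud(n,d); q=(P-o)@R
        h=cv2.cvtColor(p,cv2.COLOR_RGB2HSV).astype(int); m=(d>0)&(h[...,0]>80)&(h[...,0]<105)&(h[...,1]>90)&(abs(q[...,1])<.13)&(q[...,0]<.02)&(q[...,0]>-.07)&(q[...,2]>-.01)&(q[...,2]<.165)
        f=q[m]; print(n,m.sum(),"teal",np.percentile(f,[1,50,99],axis=0).round(4).tolist())
        if n=="scene":
            g=f[(f[:,0]<np.median(f[:,0])+.006)]; print("  face x=",np.linalg.lstsq(np.c_[g[:,1:],np.ones(len(g))],g[:,0],rcond=None)[0].round(4))
        r=((h[...,0]<6)|(h[...,0]>174))&(h[...,1]>180)&(d>0)&(q[...,2]>.1)&(abs(q[...,1])<.05)&(abs(q[...,0])<.06)&(q[...,2]<.3)
        if r.sum()>10: print("  head",np.percentile(q[r],[2,98],axis=0).round(4).tolist())
E
python3 -c "from h import *; check()"
```

```text
tcp rest [-0.0094  0.0641  0.1144] F rest [ 1.36 -0.14 -1.39]
scene 1223 teal [[-0.0227, -0.1007, 0.0042], [-0.0171, 0.0232, 0.0657], [-0.0024, 0.1012, 0.1524]]
  face x= [ 0.0052  0.0027 -0.0176]
  head [[-0.0592, -0.0146, 0.2101], [-0.0262, 0.042, 0.2434]]
side 93 teal [[-0.0173, 0.0547, 0.0201], [-0.0092, 0.0968, 0.1228], [-0.0028, 0.1037, 0.1536]]
  head [[0.001, -0.0071, 0.206], [0.0146, 0.0473, 0.2482]]
```

drive_tool:
  rows:
    - {"tx": 0, "ty": 0, "tz": 0.1, "ax": 0, "ay": 0, "az": 0, "claw": 0.5}
    - {"tx": 0, "ty": 0, "tz": 0, "ax": 0, "ay": 0, "az": 0, "claw": 0.5}
    - {"tx": 0, "ty": 0, "tz": 0, "ax": 0, "ay": 0, "az": 0, "claw": 0.5}

```text
time_s: 16.15
tcp_pos: [0.5375, 0.1474, 0.1743]
ee_rot: [[0.129, -0.953, 0.276], [-0.992, -0.124, 0.036], [-0.0, -0.278, -0.961]]
wrist_force: [-2.7, 0.2, 4.5]
gripper_width: 0.205
gripper_force: 30.0
```

drive_tool:
  rows:
    - {"tx": 0, "ty": 0, "tz": 0.1, "ax": 0, "ay": 0, "az": 0, "claw": 0.5}
    - {"tx": 0, "ty": 0, "tz": 0, "ax": 0, "ay": 0, "az": 0, "claw": 0.5}
    - {"tx": 0, "ty": 0, "tz": 0, "ax": 0, "ay": 0, "az": 0, "claw": 0.5}

```text
time_s: 16.4
tcp_pos: [0.5379, 0.1474, 0.1743]
ee_rot: [[0.129, -0.952, 0.277], [-0.992, -0.124, 0.036], [-0.0, -0.279, -0.96]]
wrist_force: [-5.3, -1.6, 10.1]
gripper_width: 0.204
gripper_force: 30.0
```

The ledge contact shows clearly in the force. I'll relieve it a little, nudge against the uprights, and release.

drive_tool:
  rows:
    - {"tx": 0, "ty": 0.1, "tz": -0.1, "ax": 0, "ay": 0, "az": 0, "claw": 0.5}
    - {"tx": 0, "ty": 0, "tz": 0, "ax": 0, "ay": 0, "az": 0, "claw": 0.5}
    - {"tx": 0, "ty": 0, "tz": 0, "ax": 0, "ay": 0, "az": 0, "claw": 0.5}

```text
time_s: 16.65
tcp_pos: [0.5368, 0.1475, 0.174]
ee_rot: [[0.129, -0.952, 0.276], [-0.992, -0.124, 0.036], [-0.0, -0.279, -0.96]]
wrist_force: [-3.1, -0.5, 6.4]
gripper_width: 0.198
gripper_force: 30.0
```

```bash
python3 -c "from h import *; check()"
```

```text
tcp rest [-0.009   0.0639  0.114 ] F rest [1.23 0.09 7.05]
scene 1217 teal [[-0.0219, -0.1012, 0.0042], [-0.0168, 0.0232, 0.0661], [-0.0025, 0.1013, 0.1521]]
  face x= [ 0.0065 -0.0003 -0.0171]
  head [[-0.0594, -0.0139, 0.2009], [-0.0249, 0.0454, 0.2418]]
side 89 teal [[-0.0165, 0.0547, 0.019], [-0.0083, 0.0961, 0.121], [-0.0025, 0.1028, 0.1541]]
  head [[0.0013, -0.0093, 0.2068], [0.014, 0.048, 0.2455]]
```

drive_tool:
  rows:
    - {"tx": 0, "ty": 0.1, "tz": 0, "ax": 0, "ay": 0, "az": 0, "claw": 0.5}
    - {"tx": 0, "ty": 0, "tz": 0, "ax": 0, "ay": 0, "az": 0, "claw": 0.5}
    - {"tx": 0, "ty": 0, "tz": 0, "ax": 0, "ay": 0, "az": 0, "claw": 0.5}

```text
time_s: 17.0
tcp_pos: [0.5365, 0.1475, 0.174]
ee_rot: [[0.129, -0.952, 0.277], [-0.992, -0.124, 0.037], [-0.001, -0.28, -0.96]]
wrist_force: [1.0, -2.6, 4.4]
gripper_width: 0.202
gripper_force: 30.0
```

drive_tool:
  rows:
    - {"tx": 0, "ty": 0.1, "tz": 0, "ax": 0, "ay": 0, "az": 0, "claw": 0.5}
    - {"tx": 0, "ty": 0, "tz": 0, "ax": 0, "ay": 0, "az": 0, "claw": 0.5}
    - {"tx": 0, "ty": 0, "tz": 0, "ax": 0, "ay": 0, "az": 0, "claw": 0.5}

```text
time_s: 17.25
tcp_pos: [0.5363, 0.1476, 0.1739]
ee_rot: [[0.129, -0.952, 0.279], [-0.992, -0.123, 0.037], [-0.001, -0.281, -0.96]]
wrist_force: [5.2, -2.0, 3.2]
gripper_width: 0.203
gripper_force: 30.0
```

```bash
python3 -c "from h import *; check()"
```

```text
tcp rest [-0.0086  0.0638  0.114 ] F rest [-5.55  2.63  1.69]
scene 1224 teal [[-0.0226, -0.1011, 0.0042], [-0.0168, 0.0223, 0.0654], [-0.0017, 0.1006, 0.1523]]
  face x= [ 0.0106 -0.0001 -0.0172]
  head [[-0.0394, -0.0139, 0.2109], [-0.0235, 0.0132, 0.2397]]
side 92 teal [[-0.0171, 0.0546, 0.0268], [-0.0086, 0.0965, 0.1241], [0.0031, 0.1053, 0.1614]]
  head [[0.0012, -0.0124, 0.2077], [0.0136, 0.0484, 0.2477]]
```

The uprights are in contact as well (−5.5 N along the rest normal). Releasing and retreating along the slope.

drive_tool:
  rows:
    - {"tx": 0, "ty": 0, "tz": 0, "ax": 0, "ay": 0, "az": 0, "claw": 2.6}
    - {"tx": 0, "ty": 0, "tz": 0, "ax": 0, "ay": 0, "az": 0, "claw": 4}
    - {"tx": 0, "ty": 0, "tz": 0, "ax": 0, "ay": 0, "az": 0, "claw": 4}
    - {"tx": 0, "ty": 0, "tz": 0, "ax": 0, "ay": 0, "az": 0, "claw": 4}
    - {"tx": 0, "ty": 0, "tz": 0, "ax": 0, "ay": 0, "az": 0, "claw": 4}
    - {"tx": 0, "ty": 0, "tz": 0, "ax": 0, "ay": 0, "az": 0, "claw": 4}

```text
time_s: 17.85
tcp_pos: [0.5341, 0.1469, 0.1722]
ee_rot: [[0.129, -0.953, 0.274], [-0.992, -0.124, 0.035], [0.0, -0.276, -0.961]]
wrist_force: [-0.5, 0.4, 1.1]
gripper_width: 0.452
gripper_force: 0.0
```

```bash
python3 -c "from h import *; check()"
```

```text
tcp rest [-0.0059  0.0641  0.113 ] F rest [ 0.12 -0.42  1.15]
scene 1236 teal [[-0.0227, -0.1016, 0.0037], [-0.017, 0.0237, 0.0664], [-0.0012, 0.1013, 0.1524]]
  face x= [ 0.0096 -0.0003 -0.0174]
  head [[-0.0543, -0.0167, 0.2108], [-0.0231, 0.0371, 0.2395]]
side 103 teal [[-0.0246, -0.0162, 0.0279], [-0.0088, 0.0961, 0.112], [0.0183, 0.1044, 0.1505]]
  head [[0.0039, -0.0088, 0.2081], [0.0151, 0.0494, 0.2495]]
```

Canvas stands released: face at −17.4 mm, parallel, and centred. Retreating and going above the clamp with fingers shut.

drive_tool:
  rows:
    - {"tx": 0, "ty": -0.3, "tz": 0, "ax": 0, "ay": 0, "az": 0, "claw": 4}
    - {"tx": 0, "ty": 0, "tz": -1, "ax": 0, "ay": 0, "az": 0, "claw": 4}
    - {"tx": 0, "ty": 0, "tz": -1.5, "ax": 0, "ay": 0, "az": 0, "claw": 4}
    - {"tx": 0, "ty": 0, "tz": -2, "ax": 0, "ay": 0, "az": 0, "claw": 4}
    - {"tx": 0, "ty": 0, "tz": -3, "ax": 0, "ay": 0, "az": 0, "claw": 4}
    - {"tx": 0, "ty": 0, "tz": -3.5, "ax": 0, "ay": 0, "az": 0, "claw": 4}
    - {"tx": 0, "ty": 0, "tz": -3.5, "ax": 0, "ay": 0, "az": 0, "claw": 0}
    - {"tx": 0, "ty": 0, "tz": -2.5, "ax": 0, "ay": 0, "az": 0, "claw": 0}
    - {"tx": 0, "ty": 0, "tz": 0, "ax": 0, "ay": 0, "az": 0, "claw": 0}

```text
time_s: 18.7
tcp_pos: [0.4922, 0.1423, 0.3442]
ee_rot: [[0.13, -0.949, 0.286], [-0.991, -0.123, 0.042], [-0.005, -0.289, -0.957]]
wrist_force: [0.2, -0.6, -0.1]
gripper_width: 0.312
gripper_force: 0.0
```

drive_tool:
  rows:
    - {"tx": -2, "ty": 0, "tz": 0, "ax": 0, "ay": 0, "az": 0, "claw": 0}
    - {"tx": -2.5, "ty": 0, "tz": 0, "ax": 0, "ay": 0, "az": 0, "claw": 0}
    - {"tx": -1.9, "ty": 0, "tz": 0, "ax": 0, "ay": 0, "az": 0, "claw": 0}
    - {"tx": 0, "ty": 0, "tz": 0, "ax": 0, "ay": 0, "az": 0, "claw": 0}
    - {"tx": 0, "ty": 0, "tz": 0, "ax": 0, "ay": 0, "az": 0, "claw": 0}
    - {"tx": 0, "ty": 0, "tz": 0, "ax": 0, "ay": 0, "az": 0, "claw": 0}
    - {"tx": 0, "ty": 0, "tz": 0, "ax": 0, "ay": 0, "az": 0, "claw": 0}

```text
time_s: 19.28
tcp_pos: [0.4824, 0.2041, 0.3367]
ee_rot: [[0.128, -0.953, 0.275], [-0.992, -0.123, 0.035], [0.0, -0.277, -0.961]]
wrist_force: [0.1, 0.6, 0.1]
gripper_width: 0.007
gripper_force: 0.0
```

```bash
python3 - <<'E'
from h import *
check(); R,o=rest(); go(toolR(R),o+R@np.array([-.011,0,.245])); print(sense()["gripper_width"])
E
```

```text
tcp rest [-0.0091  0.0008  0.2832] F rest [-0.16 -0.6   0.02]
scene 1448 teal [[-0.0224, -0.1004, 0.0043], [-0.0168, 0.0201, 0.0883], [-0.0018, 0.101, 0.1528]]
  face x= [ 0.0119  0.0046 -0.0176]
  head [[-0.0368, -0.0138, 0.196], [0.0086, 0.0187, 0.2393]]
side 113 teal [[-0.0157, -0.0114, 0.0297], [-0.0087, 0.0944, 0.1294], [-0.002, 0.103, 0.1533]]
  head [[-0.0258, -0.0085, 0.203], [0.0145, 0.02, 0.2393]]
turn rad [-0.001 -0.    -0.001] deg 0.1  then shift cm [-0.08 -0.18  3.84]
0.0007998785825644374
```

drive_tool:
  rows:
    - {"tx": 0, "ty": -0.2, "tz": 2, "ax": 0, "ay": 0, "az": 0, "claw": 0}
    - {"tx": 0, "ty": 0, "tz": 1.5, "ax": 0, "ay": 0, "az": 0, "claw": 0}
    - {"tx": 0, "ty": 0, "tz": 0.6, "ax": 0, "ay": 0, "az": 0, "claw": 0}
    - {"tx": 0, "ty": 0, "tz": 0.6, "ax": 0, "ay": 0, "az": 0, "claw": 0}
    - {"tx": 0, "ty": 0, "tz": 0.7, "ax": 0, "ay": 0, "az": 0, "claw": 0}
    - {"tx": 0, "ty": 0, "tz": 0.7, "ax": 0, "ay": 0, "az": 0, "claw": 0}
    - {"tx": 0, "ty": 0, "tz": 0.7, "ax": 0, "ay": 0, "az": 0, "claw": 0}
    - {"tx": 0, "ty": 0, "tz": 0.7, "ax": 0, "ay": 0, "az": 0, "claw": 0}
    - {"tx": 0, "ty": 0, "tz": 0.5, "ax": 0, "ay": 0, "az": 0, "claw": 0}
    - {"tx": 0, "ty": 0, "tz": 0, "ax": 0, "ay": 0, "az": 0, "claw": 0}

```text
time_s: 20.22
tcp_pos: [0.5065, 0.208, 0.2595]
ee_rot: [[0.129, -0.953, 0.275], [-0.992, -0.124, 0.036], [-0.0, -0.277, -0.961]]
wrist_force: [0.5, 0.2, 0.1]
gripper_width: 0.004
gripper_force: 0.0
```

```bash
python3 -c "from h import *; check()"
```

```text
tcp rest [-1.130e-02 -1.000e-04  2.023e-01] F rest [-0.5  -0.18 -0.01]
scene 1408 teal [[-0.0231, -0.1013, 0.0046], [-0.0169, 0.0248, 0.0855], [-0.0019, 0.1011, 0.1535]]
  face x= [ 0.0111  0.003  -0.0176]
  head [[-0.0362, -0.0136, 0.1564], [0.0094, 0.0169, 0.2045]]
side 108 teal [[-0.0156, -0.0136, 0.0255], [-0.0078, 0.0964, 0.1232], [-0.0033, 0.1039, 0.1519]]
  head [[-0.0269, -0.0061, 0.1626], [0.0132, 0.0192, 0.2055]]
```

Clamp follows; its top is now ~203 mm and should reach ~190 mm. Going on slowly until the force rises.

drive_tool:
  rows:
    - {"tx": 0, "ty": 0, "tz": 0.3, "ax": 0, "ay": 0, "az": 0, "claw": 0}
    - {"tx": 0, "ty": 0, "tz": 0.3, "ax": 0, "ay": 0, "az": 0, "claw": 0}
    - {"tx": 0, "ty": 0, "tz": 0.2, "ax": 0, "ay": 0, "az": 0, "claw": 0}
    - {"tx": 0, "ty": 0, "tz": 0.1, "ax": 0, "ay": 0, "az": 0, "claw": 0}
    - {"tx": 0, "ty": 0, "tz": 0, "ax": 0, "ay": 0, "az": 0, "claw": 0}
    - {"tx": 0, "ty": 0, "tz": 0, "ax": 0, "ay": 0, "az": 0, "claw": 0}

```text
time_s: 20.82
tcp_pos: [0.5089, 0.2085, 0.252]
ee_rot: [[0.129, -0.953, 0.276], [-0.992, -0.124, 0.036], [-0.0, -0.278, -0.961]]
wrist_force: [0.5, 1.7, 1.4]
gripper_width: 0.004
gripper_force: 0.7
```

drive_tool:
  rows:
    - {"tx": 0, "ty": 0, "tz": 0.1, "ax": 0, "ay": 0, "az": 0, "claw": 0}
    - {"tx": 0, "ty": 0, "tz": 0.1, "ax": 0, "ay": 0, "az": 0, "claw": 0}
    - {"tx": 0, "ty": 0, "tz": 0, "ax": 0, "ay": 0, "az": 0, "claw": 0}

```text
time_s: 21.07
tcp_pos: [0.5095, 0.2085, 0.2501]
ee_rot: [[0.129, -0.953, 0.276], [-0.992, -0.124, 0.036], [-0.001, -0.278, -0.961]]
wrist_force: [0.2, 1.5, 1.7]
gripper_width: 0.004
gripper_force: 1.1
```

drive_tool:
  rows:
    - {"tx": 0, "ty": 0, "tz": 0.1, "ax": 0, "ay": 0, "az": 0, "claw": 0}
    - {"tx": 0, "ty": 0, "tz": 0, "ax": 0, "ay": 0, "az": 0, "claw": 0}
    - {"tx": 0, "ty": 0, "tz": 0, "ax": 0, "ay": 0, "az": 0, "claw": 0}

```text
time_s: 21.32
tcp_pos: [0.5097, 0.2085, 0.2492]
ee_rot: [[0.129, -0.953, 0.275], [-0.992, -0.124, 0.036], [-0.0, -0.278, -0.961]]
wrist_force: [-0.0, 1.8, 2.4]
gripper_width: 0.003
gripper_force: 1.2
```

```bash
python3 -c "from h import *; check()"
```

```text
tcp rest [-1.150e-02 -1.000e-04  1.914e-01] F rest [-0.89 -1.81  2.24]
scene 1375 teal [[-0.0227, -0.1, 0.0047], [-0.0169, 0.0275, 0.081], [-0.0026, 0.1005, 0.1535]]
  face x= [ 0.0125  0.0053 -0.0178]
  head [[-0.0371, -0.0161, 0.1469], [0.0096, 0.0183, 0.1937]]
side 113 teal [[-0.017, -0.097, 0.0268], [-0.0088, 0.0947, 0.126], [-0.0029, 0.1021, 0.1525]]
  head [[-0.0271, -0.0055, 0.1553], [0.013, 0.0214, 0.1943]]
```

drive_tool:
  rows:
    - {"tx": 0, "ty": 0, "tz": 0.1, "ax": 0, "ay": 0, "az": 0, "claw": 0}
    - {"tx": 0, "ty": 0, "tz": 0, "ax": 0, "ay": 0, "az": 0, "claw": 0}
    - {"tx": 0, "ty": 0, "tz": 0, "ax": 0, "ay": 0, "az": 0, "claw": 0}

```text
time_s: 21.67
tcp_pos: [0.5099, 0.2084, 0.2482]
ee_rot: [[0.129, -0.953, 0.275], [-0.992, -0.124, 0.036], [-0.0, -0.278, -0.961]]
wrist_force: [0.5, 1.8, 2.7]
gripper_width: 0.01
gripper_force: 1.6
```

drive_tool:
  rows:
    - {"tx": 0, "ty": 0, "tz": 0.1, "ax": 0, "ay": 0, "az": 0, "claw": 0}
    - {"tx": 0, "ty": 0, "tz": 0, "ax": 0, "ay": 0, "az": 0, "claw": 0}
    - {"tx": 0, "ty": 0, "tz": 0, "ax": 0, "ay": 0, "az": 0, "claw": 0}

```text
time_s: 21.92
tcp_pos: [0.51, 0.2084, 0.2482]
ee_rot: [[0.129, -0.953, 0.276], [-0.992, -0.124, 0.036], [-0.0, -0.278, -0.961]]
wrist_force: [-4.7, 1.2, 8.5]
gripper_width: 0.007
gripper_force: 4.4
```

drive_tool:
  rows:
    - {"tx": 0, "ty": 0, "tz": 0.1, "ax": 0, "ay": 0, "az": 0, "claw": 0}
    - {"tx": 0, "ty": 0, "tz": 0, "ax": 0, "ay": 0, "az": 0, "claw": 0}
    - {"tx": 0, "ty": 0, "tz": 0, "ax": 0, "ay": 0, "az": 0, "claw": 0}

```text
time_s: 22.17
tcp_pos: [0.5101, 0.2084, 0.2481]
ee_rot: [[0.129, -0.952, 0.276], [-0.992, -0.124, 0.036], [-0.0, -0.279, -0.96]]
wrist_force: [-8.2, 0.6, 13.0]
gripper_width: 0.005
gripper_force: 7.2
```

The clamp stopped at a top of ~190 mm with the force rising, so it's snug. Retreating.

drive_tool:
  rows:
    - {"tx": 0, "ty": 0, "tz": -0.5, "ax": 0, "ay": 0, "az": 0, "claw": 0}
    - {"tx": 0, "ty": 0, "tz": -1.5, "ax": 0, "ay": 0, "az": 0, "claw": 0}
    - {"tx": 0, "ty": 0, "tz": -3, "ax": 0, "ay": 0, "az": 0, "claw": 0}
    - {"tx": 0, "ty": 0, "tz": -3, "ax": 0, "ay": 0, "az": 0, "claw": 0}
    - {"tx": 0, "ty": 0, "tz": -3, "ax": 0, "ay": 0, "az": 0, "claw": 0}
    - {"tx": 0, "ty": 0, "tz": -1, "ax": 0, "ay": 0, "az": 0, "claw": 0}
    - {"tx": 0, "ty": 0, "tz": 0, "ax": 0, "ay": 0, "az": 0, "claw": 0}
    - {"tx": 0, "ty": 0, "tz": 0, "ax": 0, "ay": 0, "az": 0, "claw": 0}
    - {"tx": 0, "ty": 0, "tz": 0, "ax": 0, "ay": 0, "az": 0, "claw": 0}

```text
time_s: 22.92
tcp_pos: [0.4767, 0.2034, 0.3588]
ee_rot: [[0.128, -0.954, 0.271], [-0.992, -0.124, 0.033], [0.002, -0.273, -0.962]]
wrist_force: [0.1, -0.2, -0.3]
gripper_width: 0.001
gripper_force: 0.0
```

```bash
python3 - <<'E'
from h import *
check(); p,d=capture("scene"); cv2.imwrite("pics/end.png",cv2.resize(p[100:280,220:420,::-1],None,fx=3,fy=3))
E
```

```text
tcp rest [-0.0097  0.0007  0.306 ] F rest [ 0.04  0.16 -0.28]
scene 1369 teal [[-0.0231, -0.1015, 0.0049], [-0.0168, 0.0289, 0.081], [-0.0019, 0.1005, 0.1531]]
  face x= [ 0.0116  0.0022 -0.0175]
  head [[-0.0365, -0.0161, 0.1454], [0.0103, 0.0182, 0.1933]]
side 111 teal [[-0.017, -0.0956, 0.0319], [-0.0086, 0.0944, 0.1258], [-0.0028, 0.104, 0.1518]]
  head [[-0.0292, -0.0122, 0.1562], [0.0134, 0.0192, 0.1909]]
```

View pics/end.png

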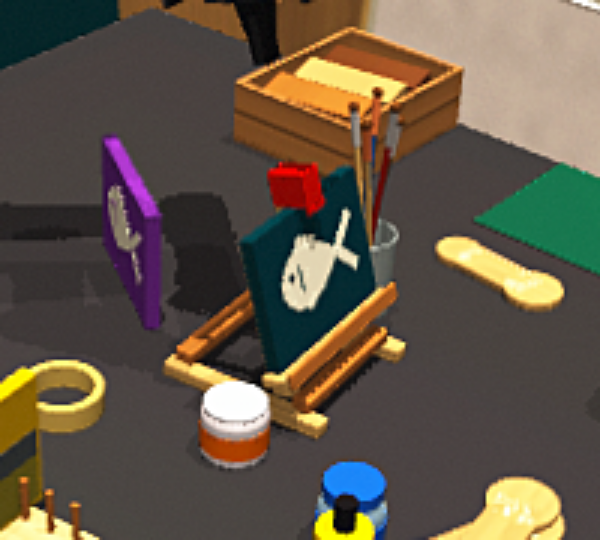

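The fish canvas stands on the ledge at (310,270), clamped by the red head at (297,187). The jar and tin are undisturbed and the arm is clear.

```bash
python3 -c "from h import *; print(finish_job())"
```

```text
the job is handed in; nothing more can be done
None
```

The fish painting is up on the easel: upright, fish facing outward, centred and flat against the uprights, with the clamp snug on its top edge and the arm clear. I handed it in at about 23 s of the 56 s allowed; no verdict came back.

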